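# Clamp a turned spindle in a tilted fixture chuck

## Robot

A 7-joint arm with a two-finger parallel gripper is mounted at the origin on the work surface. World frame = base frame: x ahead of the robot, y to its left, z up, the work surface at z = 0. Lengths are in m, angles in rad, forces in N, time in s.
With the tool pointing down it reaches from about 0.425 to 0.925 m from the base axis. Payload 6.8 kg.
Tool frame: the origin (TCP) lies midway between the tips of the shut fingers; the grasp point (between the pads) lies 19 mm behind it; z points along the fingers, y is the direction in which the jaws open and shut (so a half turn about z gives the same grasp; the last joint's range is limited). The gripper opens to 85 mm and grips with 20 to 120 N. Pads are 22 mm wide; open, the fingers measure 114 mm over their backs; the gripper's body (76 mm by 85 mm) begins 54 mm behind the grasp point. The pads swing forward as they close: fully open they stand 13 mm farther back than shut.
Start: joints at [-1.369, 0.477, 0.022, 1.555, -0.011, 1.109, -0.083], TCP at [0.206, 0.643, 0.195] pointing down, gripper open.
Joint ranges: [-2.96, 2.96], [-0.34, 2.1], [-1.41, 1.46], [0.24, 2.44], [-1.37, 4.51], [0.17, 1.92], [-2.96, 2.96]. Speed limits (rad/s): [2.39, 2.39, 3.14, 3.14, 3.14, 3.14, 3.14].

## Interface

Orientations are given as a unit quaternion [w, x, y, z].
In Python, from station import readout, eyes, ticket gives the robot as it stands. The module is installed in compiled form; this text tells all that it offers.
- The arm moves only by the shell command python3 -m crank 'ROWS' [FORCE]. ROWS is JSON, a list of rows, each an object of numbers: "jaw": the opening in per cent of the stroke, from 0 (shut) to 100 (fully open); "x", "y", "z": the shift along the tool's x, y, z in mm; "ax", "ay", "az": the turn, a rotation vector about the tool's x, y, z in degrees. In form: [{"jaw": .., "x": .., "y": .., "z": .., "ax": .., "ay": .., "az": ..}, ...]. A call has 1 to 12 rows; each row shifts and turns the commanded pose from where the row before left it, along the tool's axes as they then stand; what a row does not reach is not made up. A row lasts 1/8 s, in which the tool goes at most 62.5 mm and 10.7 degrees, less where a joint would pass 70% of its speed; a pose out of reach is approached as far as the arm can. A call with a gripper value outside its range is refused whole. The fingers move at their own pace and stop on an object; FORCE is the grip in N (left out, the last holds). Time passes only in rows, so rows that do not move let the fingers close. It gives the time, the measured TCP pose, the force and the opening at its end, in the units of the state.
- readout.get_obs(): the state, without advancing time (a new reading comes with each control period).
- eyes.read_camera(name): name is "scene" or "top" or "wrist"; returns (picture, depth): 384x512x3 uint8, red, green, blue; 384x512 float32, m along the optical axis (not along the pixel's ray), 0 where there is no reading.
- eyes.calibration(name): a dict with "fx", "fy", "cx", "cy" (pixels), "R" (3x3) and "t" (3): a world point X has camera coordinates R X + t. Camera axes: x right, y down, z forward; pixel columns grow to the right and rows downward; lengths in m; the calibration is good to about 2 mm. A picture is of the moment at which its call begins: read the wrist's pose just before it. calibration takes no time and is no camera call; for the wrist camera it gives the pose at the moment of the call.
- ticket.hand_in(): hands the job in, once; it reports no verdict.
The state is a dict: "t": time; "q": joint angles; "joint_vel": joint speeds; "joint_torque": joint torques, N m; "eef_pos": TCP position; "tool_rot": TCP orientation; "contact_force": force on the tool from outside, world axes, zero at the start; "torque": the same for the moment, N m; "gripper_width": opening from 0.0 (shut) to 1.0 (fully open).
Only numpy, scipy, OpenCV 4.12 (cv2) and the standard library are available. Lean on these libraries where they do the work, as an engineer would, in place of code of your own. Each camera call takes 0.05 s, during which the arm holds its last target. There are 200 camera calls.

## Task

Swing the bar on the chuck's sleeve until the jaws are fully open, lift the stepped aluminium spindle from its wooden rest and slide it, thick end first, fully home into the tilted chuck. Then swing the bar the other way until all three jaws grip the spindle firmly, and let go, leaving it clamped there and the other things on the bench where they are.

Things in the scene. Friction and masses are not known exactly. Their poses are not given: they have to be found in the camera images.
- chuck_mouth (a point): Centre of the mouth of a steel three-jaw chuck, 165 mm above the bench. Frame: x = the chuck's axis, out of the mouth, away from the robot and 30 degrees above level; y level; z square to both, upward. Along x: jaws from 0 to -20 mm (outer ends up to 38 mm from the axis), a flange of 80 mm diameter, then a bore 35 mm in diameter. In front of and below the mouth is free space.
- chuck_stop (a point): Centre of the flat stop that closes the bore, on the axis 80 mm behind the mouth. Axes as chuck_mouth.
- chuck_stand: Grey stand that carries the chuck, bolted down: base plate 170 x 130 x 14 mm, with a post under the chuck's rear. Origin on the bench below the sleeve's middle; x = level direction in which the chuck opens.
- sleeve (a joint): Angle of the chuck's sleeve, rad: 0 = fully open (a stop; 40 mm between the jaws), growing to 1.4 as they close. Right-handed about the mouth's x axis. Each rad moves all three jaws 7 mm inward: they touch the spindle at 0.86 and grip it firmly once turned to 0.95 to 1.0; let go, it springs back to 0.9 and stays clamped. Elsewhere it stays where left. Turning takes 4 N at the ball, tightening 10 to 18 N.
- bar_ball (a point): Centre of the black ball (28 mm) on the end of the one steel bar (12 mm thick) of the sleeve. The sleeve (76 mm diameter, 38 mm long) is centred 50 mm behind the mouth; the bar stands out from it square to the axis, ball 95 mm from the axis. Bar angle from the mouth's z about its x = sleeve angle - 0.7 rad: it leans to the mouth's +y side when open, to -y when closed.
- spindle_mid (a point): Stepped aluminium spindle, 160 mm long, about 0.24 kg: thick part 28 mm diameter, 130 mm long, chamfered end; then a thin spigot 18 mm diameter, 30 mm long. Point: on the axis at mid-length (centre of mass 8 mm nearer the thick end); x = towards the spigot. Fully home in the chuck its thick part ends 50 mm out of the mouth. In the open chuck it stays by itself, sagging a few mm.
- rest: Wooden rest, fixed, base 180 x 60 x 10 mm, with two V saddles 10 mm thick, 60 mm behind and 66 mm ahead (x) of its middle. The spindle lies in them level along x, its axis 50 mm above the bench, free on both sides and below between the saddles. Origin on the bench under its middle.
- spindle_butt (a point): Centre of the flat thick end of the spindle, which goes into the chuck and against its stop.
- spindle: The same spindle; origin and axes as spindle_mid.
- jaw0: Bottom jaw of the chuck, steel block 20 mm long, 12 mm wide; origin on the chuck's axis when open, 10 mm behind the mouth.
- jaw1: Upper jaw on the +y side of the mouth frame, like jaw0.
- jaw2: Upper jaw on the -y side of the mouth frame, like jaw0.
- cartridge: Bystander: sealant cartridge lying along its x, 46 mm diameter, 250 mm long with its nozzle. Origin under its middle.
- square: Bystander: steel welding square lying flat, legs 130 and 99 mm, 12 mm high.
- flange: Bystander: steel ring, 68 mm outside, 22 mm high.
- hammer: Bystander: hammer lying on the bench.
- spray: Bystander: yellow plastic bottle, 200 mm high, 72 mm diameter.
- mug: Bystander: white mug, 90 mm high.
- toolcase: Bystander: wooden case 200 x 160 x 55 mm.
Not all that is in view belongs to the job. What is shaped like the chuck_stand but orange or pink is not meant.

How it is judged:
On the way, in this order (a step that is already met when the one before it is completed fails the run):
1. the chuck is fully open (sleeve below 0.12 rad) (value of joint sleeve below 0.12 rad), for 0.1 s.
2. the spindle is in the still open chuck, centre of its thick end within 12 mm of the centre of the stop (distance between spindle_butt and chuck_stop below 0.012 m and value of joint sleeve below 0.5 rad), for 0.2 s.
At the end, for the whole second after the job is handed in: The spindle lies thick end first in the chuck, the centre of that end within 12 mm of the centre of the stop, in line with the chuck's axis within 0.09 rad, at rest, each of the three jaws pressing on it with more than 4 N (sleeve between 0.85 and 1.3 rad), nothing held by the robot (distance between spindle_butt and chuck_stop below 0.012 m and angle between the x axis of spindle_mid and the x axis of chuck_mouth, either way round below 0.09 rad and contact force between each of jaw0, jaw1, jaw2 and spindle above 4 N and value of joint sleeve between 0.85 and 1.3 rad and linear speed of spindle below 0.01 m/s); the robot touches nothing.
It fails at once if one of the bystanders is shoved more than 40 mm (distance of any of cartridge, square, flange, hammer, spray, mug, toolcase from where it was at the start of the episode above 0.04 m).
It also fails if it takes over 72 s, if anything falls off the work surface, if the arm or the gripper's body presses on something with over 40 N, if the wrist force passes 120 N, or if a joint passes its speed limit or range.

## Working session

There is one attempt and no reset: what is moved stays moved. The work goes in short steps, Python scripts to look and compute and a shell command to move; the robot and the scene stay as the last step left them, time stands still between calls to the robot, and variables do not carry over. Pictures are saved under pics/ and viewed, about 8 in all and at most 12, crops included, and the job is handed in when it is done.

```bash
mkdir -p pics; cat > h.py <<'E'
import numpy as np, cv2
from station import readout, eyes, ticket
def cap(n):
    c=eyes.calibration(n); p,d=eyes.read_camera(n); return p,d,c
def cloud(d,c):
    v,u=np.mgrid[:d.shape[0],:d.shape[1]]
    P=np.stack([(u-c['cx'])/c['fx']*d,(v-c['cy'])/c['fy']*d,d],-1)
    return (P-np.array(c['t']))@np.array(c['R'])
def save(n,p): cv2.imwrite('pics/'+n,cv2.cvtColor(p,cv2.COLOR_RGB2BGR))
E
python3 - <<'E'
from h import *
np.set_printoptions(precision=4,suppress=True)
print(readout.get_obs())
for n in('scene','top'):
    p,d,c=cap(n); np.savez(n+'0.npz',p=p,d=d,**{k:np.array(v) for k,v in c.items()})
    save(n+'0.png',p); print(n,c)
E
```

```text
{'t': 0.0, 'q': array([-1.3691,  0.4778,  0.0223,  1.5564, -0.0115,  1.1093, -0.0831]), 'joint_vel': array([-0.0011,  0.0005, -0.0026, -0.    , -0.0008, -0.0005,  0.0013]), 'joint_torque': array([ -0.0006, -59.6464,   1.6075, -28.1184,   0.0124,   0.0094,
        -0.    ]), 'eef_pos': array([0.2056, 0.6422, 0.1944]), 'tool_rot': array([-0.0001,  0.1542,  0.988 , -0.0009]), 'contact_force': array([ 0.7454, -0.4532, -1.3234]), 'torque': array([ 0.0503,  0.0205, -0.0216]), 'gripper_width': 1.0023784670775788}
scene {'fx': 379.75077966742225, 'fy': 379.75077966742225, 'cx': 251.31204784460505, 'cy': 200.8162584361318, 'R': array([[ 0.5501,  0.835 ,  0.0159],
       [ 0.5495, -0.3476, -0.7597],
       [-0.6288,  0.4266, -0.6501]]), 't': array([-0.2337, -0.1815,  1.7538])}
top {'fx': 429.5608665229715, 'fy': 429.5608665229715, 'cx': 252.57273110400632, 'cy': 184.79756518516018, 'R': array([[ 0.0973, -0.9953,  0.0018],
       [-0.9725, -0.0955, -0.2126],
       [ 0.2117,  0.019 , -0.9771]]), 't': array([-0.1149,  0.5372,  1.819 ])}
```

View pics/scene0.png

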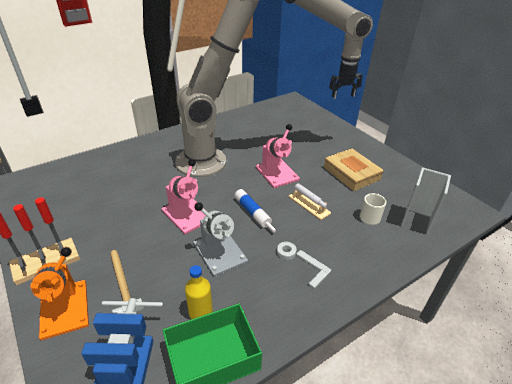

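View pics/top0.png

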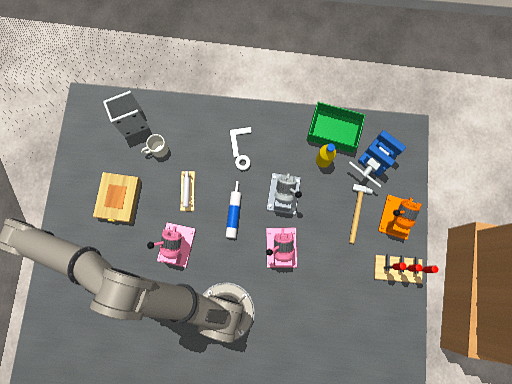

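Grey chuck: scene (215,230), top (285,190). Its ball: scene (199,207), top (298,195), on the closed side. Spindle on its rest: scene (310,197), top (187,190). Chuck lookalikes: pink at scene (183,200) and (277,160), orange at (55,290). Blue vice and other items don't match. I choose grey and check in a crop.

```bash
python3 - <<'E'
from h import *
np.set_printoptions(precision=4,suppress=True)
S=np.load('scene0.npz');T=np.load('top0.npz')
f=lambda p,u,v,s:cv2.resize(p[v-s*3//4:v+s*3//4,u-s:u+s],(400,300),interpolation=cv2.INTER_CUBIC)
save('crop0.png',np.vstack([np.hstack([f(S['p'],217,232,44),f(T['p'],285,192,36)]),np.hstack([f(S['p'],310,198,32),f(T['p'],187,190,36)])]))
for n,A,(u,v,s) in(('S',S,(217,235,45)),('T',T,(285,192,36)),('S',S,(310,198,32)),('T',T,(187,190,36))):
    W=cloud(A['d'],A)[v-s:v+s,u-s:u+s].reshape(-1,3);C=A['p'][v-s:v+s,u-s:u+s].reshape(-1,3).astype(int)
    ok=(A['d'][v-s:v+s,u-s:u+s].ravel()>0)
    z=W[:,2];print(n,'bench z',np.median(z[ok&(abs(z)<.02)]))
    hi=ok&(z>.02); print(' pts>20mm',hi.sum(),W[hi].min(0),W[hi].max(0))
    dark=hi&(C.max(1)<45)&(z>.12); print(' dark',dark.sum(),W[dark].mean(0) if dark.any() else '',W[dark].std(0) if dark.any() else '')
E
```

```text
S bench z 0.002998314075343331
 pts>20mm 1975 [ 0.2458 -0.3873  0.02  ] [0.7249 0.0264 0.2269]
 dark 39 [ 0.5047 -0.2526  0.2102] [0.0088 0.0084 0.0236]
T bench z 9.337661211992636e-05
 pts>20mm 789 [ 0.4449 -0.354   0.0201] [ 0.7046 -0.0337  0.2284]
 dark 32 [ 0.4923 -0.2472  0.2158] [0.0089 0.0084 0.0165]
S bench z 0.0024861845810534564
 pts>20mm 398 [0.2639 0.1975 0.02  ] [0.5851 0.4617 0.0687]
 dark 0  
T bench z 0.000240551540079358
 pts>20mm 261 [0.3378 0.2021 0.0202] [0.654  0.3928 0.0722]
 dark 0
```

View pics/crop0.png

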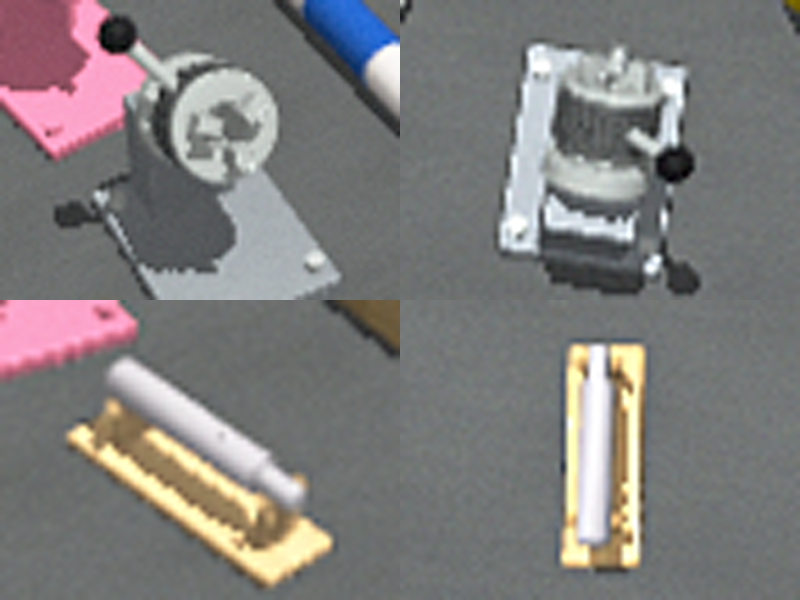

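Confirmed: top row shows the grey chuck, ball at crop (117,33) scene and (675,162) top, on the -y (closed) side. Bottom row shows the spindle, with the spigot at the far (+x) end.

```bash
cat >> h.py <<'E'
def ray(c,u,v):
    R=np.array(c['R']);t=np.array(c['t']); o=-R.T@t
    d=R.T@np.array([(u-c['cx'])/c['fx'],(v-c['cy'])/c['fy'],1.]); return o,d/np.linalg.norm(d)
def onz(c,u,v,z):
    o,d=ray(c,u,v); return o+d*(z-o[2])/d[2]
def tri(*rs):
    A=sum(np.eye(3)-np.outer(d,d) for o,d in rs);b=sum((np.eye(3)-np.outer(d,d))@o for o,d in rs)
    x=np.linalg.solve(A,b); return x,[np.linalg.norm((np.eye(3)-np.outer(d,d))@(x-o)) for o,d in rs]
E
python3 - <<'E'
from h import *
np.set_printoptions(precision=4,suppress=True)
S=np.load('scene0.npz');T=np.load('top0.npz')
def win(A,u,v,s,m):
    w=np.zeros(m.shape,bool);w[v-s:v+s,u-s:u+s]=1;return m&w
def sat(p): return p.max(2).astype(int)-p.min(2)
rs=[];rb=[]
for n,A,(u,v),(bu,bv) in(('S',S,(310,198),(199,207)),('T',T,(187,190),(298,195))):
    p=A['p'];m=win(A,u,v,26,(p.min(2)>120)&(sat(p)<32)&(p[...,2]>=p[...,1].astype(int)-6))
    k,l,st,ce=cv2.connectedComponentsWithStats(m.astype(np.uint8));i=1+st[1:,4].argmax();q=np.argwhere(l==i)[:,::-1].astype(np.float32)
    r=cv2.minAreaRect(q);bp=cv2.boxPoints(r);print(n,'spindle',r,st[i,4])
    L=[np.linalg.norm(bp[j]-bp[(j+1)%4]) for j in range(2)]
    j=0 if L[0]<L[1] else 1
    e1=(bp[j]+bp[(j+1)%4])/2;e2=(bp[(j+2)%4]+bp[(j+3)%4])/2
    E=sorted([onz(A,*e,.05) for e in(e1,e2)],key=lambda x:x[0]);print('  ends@.05',E,np.linalg.norm(E[0]-E[1]))
    rs.append(ray(A,*r[0]))
    d=win(A,bu,bv,9,p.max(2)<40);q=np.argwhere(d)[:,::-1];k,l,st,ce=cv2.connectedComponentsWithStats(d.astype(np.uint8));i=1+st[1:,4].argmax();print('  ball',ce[i],st[i]);rb.append(ray(A,*ce[i]))
print('spindle tri',tri(*rs));print('ball tri',tri(*rb))
# base plate: cloud z 8..20mm, near chuck
for A in(S,T):
    W=cloud(A['d'],A);m=(A['d']>0)&(W[...,2]>.009)&(W[...,2]<.02)&(abs(W[...,0]-.55)<.15)&(abs(W[...,1]+.2)<.12)
    m&=sat(A['p'])<30
    q=W[m][:,:2].astype(np.float32);print('plate',len(q),cv2.minAreaRect(q*1000), np.percentile(q,[1,99],axis=0))
    m=(A['d']>0)&(W[...,2]>.1)&(abs(W[...,0]-.55)<.12)&(abs(W[...,1]+.2)<.1);print('hi',W[m].min(0),W[m].max(0))
E
```

```text
S spindle ((310.54376220703125, 194.93634033203125), (38.00893020629883, 6.798345565795898), 34.508522033691406) 221
  ends@.05 [array([0.4144, 0.2195, 0.05  ]), array([0.5841, 0.2379, 0.05  ])] 0.17069866025748834
  ball [198.     206.5758] [195 203   7   7  33]
T spindle ((185.5, 188.5), (35.0, 5.0), 90.0) 186
  ends@.05 [array([0.4253, 0.2188, 0.05  ]), array([0.5806, 0.2392, 0.05  ])] 0.15663601323641277
  ball [297.9231 194.5   ] [295 192   7   6  26]
spindle tri (array([0.5022, 0.2288, 0.0503]), [np.float64(2.2186714966185008e-05), np.float64(2.218671496620712e-05)])
ball tri (array([ 0.4915, -0.2496,  0.2068]), [np.float64(0.0005999431595903473), np.float64(0.000599943159590326)])
plate 1124 ((534.3857421875, -210.35589599609375), (146.34814453125, 174.67660522460938), 86.53964233398438) [[ 0.4533 -0.2711]
 [ 0.6208 -0.1409]]
hi [ 0.4536 -0.2633  0.1026] [ 0.5956 -0.1673  0.2269]
plate 366 ((548.301025390625, -194.390625), (232.07725524902344, 297.6567687988281), 87.16801452636719) [[ 0.4083 -0.3038]
 [ 0.6931 -0.0872]]
hi [ 0.451  -0.261   0.1019] [ 0.5931 -0.1572  0.2284]
```

```bash
cat >> h.py <<'E'
from scipy.spatial.transform import Rotation as Ro
np.set_printoptions(precision=4,suppress=True)
def pose():
    o=readout.get_obs();q=o['tool_rot'];return np.array(o['eef_pos']),Ro.from_quat([q[1],q[2],q[3],q[0]]).as_matrix(),o
def toolR(zdir,ydir):
    z=np.array(zdir,float);z/=np.linalg.norm(z);y=np.array(ydir,float);y-=z*(y@z);y/=np.linalg.norm(y)
    return np.stack([np.cross(y,z),y,z],1)
def go(P,R=None):  # shift in present tool axes (mm), then turn in tool axes (deg)
    p,R0,o=pose();print('shift',(R0.T@(np.array(P)-p)*1000).round(1),'|',round(1000*np.linalg.norm(P-p)))
    if R is not None: print('turn',np.degrees(Ro.from_matrix(R0.T@R).as_rotvec()).round(1), 'shift after turn',(R.T@(np.array(P)-p)*1000).round(1))
E
python3 - <<'E'
from h import *
p,R,o=pose();c=eyes.calibration('wrist');o_=-np.array(c['R']).T@c['t'];print('cam in tool',R.T@(o_-p),'axes in tool\n',R.T@np.array(c['R']).T,c['fx'],c['cx'],c['cy'])
a=np.radians(7.5);go([.51,.23,.30],toolR([0,0,-1],[-np.sin(a),np.cos(a),0]))
E
```

```text
cam in tool [ 0.072  -0.0008 -0.1774] axes in tool
 [[ 0.0001 -0.9593 -0.2825]
 [ 1.      0.0003 -0.0007]
 [ 0.0007 -0.2825  0.9593]] 326.68999594477447 256.73001870044027 198.1606039061613
shift [-415.6 -300.1 -104.9] | 523
turn [ -0.1  -0.  -25.2] shift after turn [-248.  -448.5 -105.5]
```

```bash
python3 -m crank '[{"z":-52},{"z":-53},{"x":-46,"y":-33},{"x":-46,"y":-33},{"x":-46,"y":-33},{"x":-46,"y":-33},{"x":-46,"y":-33},{"x":-46,"y":-33},{"x":-46,"y":-33},{"x":-46,"y":-33},{"x":-48,"y":-36}]'; python3 -m crank '[{"az":-8.4},{"az":-8.4},{"az":-8.4},{"x":0}]'
python3 - <<'E'
from h import *
p,R,o=pose();print(p)
img,d,c=cap('wrist');save('w1.png',img);np.savez('w1.npz',p=img,d=d,**{k:np.array(v) for k,v in c.items()})
E
```

```text
[0.2056 0.6423 0.1945]schema error: expected keys jaw, x, y, z, ax, ay, az
schema error: expected keys jaw, x, y, z, ax, ay, az
```

View pics/w1.png

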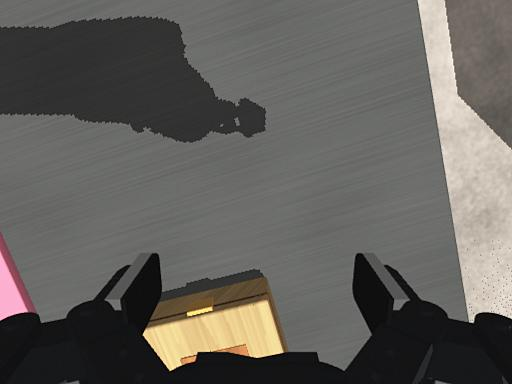

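The move was refused because every row needs all keys, so this shows the start pose: toolcase at (215,330), fingers at (140,290) and (370,290). Repeating with full rows.

```bash
python3 -m crank '[{"jaw":100,"x":0,"y":0,"z":-52,"ax":0,"ay":0,"az":0},{"jaw":100,"x":0,"y":0,"z":-53,"ax":0,"ay":0,"az":0},{"jaw":100,"x":-46,"y":-33,"z":0,"ax":0,"ay":0,"az":0},{"jaw":100,"x":-46,"y":-33,"z":0,"ax":0,"ay":0,"az":0},{"jaw":100,"x":-46,"y":-33,"z":0,"ax":0,"ay":0,"az":0},{"jaw":100,"x":-46,"y":-33,"z":0,"ax":0,"ay":0,"az":0},{"jaw":100,"x":-46,"y":-33,"z":0,"ax":0,"ay":0,"az":0},{"jaw":100,"x":-46,"y":-33,"z":0,"ax":0,"ay":0,"az":0},{"jaw":100,"x":-46,"y":-33,"z":0,"ax":0,"ay":0,"az":0},{"jaw":100,"x":-46,"y":-33,"z":0,"ax":0,"ay":0,"az":0},{"jaw":100,"x":-48,"y":-36,"z":0,"ax":0,"ay":0,"az":0}]'; python3 -m crank '[{"jaw":100,"x":0,"y":0,"z":0,"ax":0,"ay":0,"az":-8.4},{"jaw":100,"x":0,"y":0,"z":0,"ax":0,"ay":0,"az":-8.4},{"jaw":100,"x":0,"y":0,"z":0,"ax":0,"ay":0,"az":-8.4},{"jaw":100,"x":0,"y":0,"z":0,"ax":0,"ay":0,"az":0},{"jaw":100,"x":0,"y":0,"z":0,"ax":0,"ay":0,"az":0}]'
python3 - <<'E'
from h import *
p,R,o=pose();print(p,R)
img,d,c=cap('wrist');save('w1.png',img);np.savez('w1.npz',p=img,d=d,**{k:np.array(v) for k,v in c.items()})
m=(img.min(2)>120)&(img.max(2).astype(int)-img.min(2)<32);m[300:]=0
k,l,st,ce=cv2.connectedComponentsWithStats(m.astype(np.uint8));
for i in np.argsort(-st[1:,4])[:4]+1: print(st[i],ce[i],cv2.minAreaRect(np.argwhere(l==i)[:,::-1].astype(np.float32)))
E
```

```text
t: 1.52
eef_pos: [0.5111, 0.229, 0.3003]
tool_rot: [-0.0, 0.154, 0.988, 0.0]
contact_force: [-0.0, 0.9, 0.9]
gripper_width: 1.004
t: 2.15
eef_pos: [0.5104, 0.2303, 0.3003]
tool_rot: [-0.0, -0.064, 0.998, -0.0]
contact_force: [0.4, -0.4, -0.5]
gripper_width: 1.001
[0.5104 0.2303 0.3003] [[-0.9919 -0.1269 -0.0002]
 [-0.1269  0.9919 -0.0001]
 [ 0.0002 -0.0001 -1.    ]]
[ 244   99   22  113 2047] [254.1314 152.8911] ((254.09408569335938, 155.08367919921875), (20.31201171875, 112.10296630859375), 1.847610354423523)
[  78   91   36   84 1972] [ 95.247  122.3966] ((95.5, 132.5), (83.0, 35.0), 90.0)
[  66  210   59   65 1532] [ 94.6181 237.0046] ((98.69927978515625, 238.5152587890625), (73.34481811523438, 40.16804122924805), 36.38435363769531)
[321 278  32  22 245] [337.8653 286.8082] ((335.9000244140625, 287.8000183105469), (10.28591251373291, 36.671512603759766), 63.43495178222656)
```

View pics/w1.png

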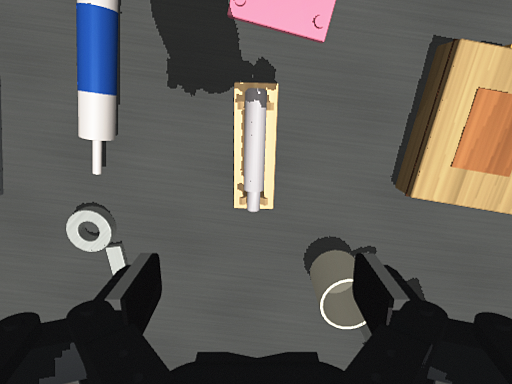

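Spindle runs from (255,89), the thick end in gripper shadow, to the spigot end (254,211). The rest lies around it, with pink stand, cartridge, ring and mug clear of it.

```bash
python3 - <<'E'
from h import *
A=np.load('w1.npz');W=cloud(A['d'],A)
b=(A['d']>0)&(abs(W[...,2])<.006);print('bench',np.median(W[b][:,2]))
m=(W[...,2]>.04)&(abs(W[...,0]-.5)<.12)&(abs(W[...,1]-.23)<.04)
m[260:]=0
p=A['p'];m&=(p.max(2).astype(int)-p.min(2)<35)
q=W[m];print(m.sum(),q.min(0),q.max(0))
u0,v0=np.argwhere(m)[:,::-1].min(0),np.argwhere(m)[:,::-1].max(0);print('px',u0,v0)
# midline of rows on the image -> axis plane z=.05
pts=[];zs=[]
for v in range(92,212,4):
    u=np.where(m[v])[0]
    if len(u)<4: continue
    P=onz(A,(u.min()+u.max())/2,v,.05);wdt=np.linalg.norm(onz(A,u.max()+.5,v,.05)-onz(A,u.min()-.5,v,.05));pts.append(P);zs.append([v,P[0],wdt,W[v][m[v]][:,2].max()])
print(np.array(zs)[::3])
pts=np.array(pts);k=np.polyfit(pts[:,0],pts[:,1],1);print('axis y=',k,'yaw',np.degrees(np.arctan(k[0])), 'resid',np.std(pts[:,1]-np.polyval(k,pts[:,0])))
E
```

```text
bench -0.0011040761267812707
2857 [0.4224 0.2041 0.0429] [0.5819 0.27   0.4777]
px [0 0] [511 259]
[[ 92.       0.4139   0.2341   0.4777]
 [104.       0.4586   0.3007   0.4777]
 [116.       0.4477   0.155    0.4777]
 [128.       0.47     0.2978   0.4777]
 [140.       0.486    0.0272   0.0632]
 [152.       0.5132   0.2123   0.4777]
 [164.       0.5295   0.2185   0.4777]
 [176.       0.5222   0.2033   0.4777]
 [188.       0.5674   0.3029   0.4777]
 [200.       0.5786   0.205    0.4777]]
axis y= [-0.2288  0.3144] yaw -12.887225425333831 resid 0.06895897760184834
```

```bash
python3 - <<'E'
from h import *
A=np.load('w1.npz');W=cloud(A['d'],A)
m=(A['d']>0)&(W[...,2]>.04)&(W[...,2]<.08)&(abs(W[...,0]-.5)<.12)&(abs(W[...,1]-.23)<.04)
p=A['p'];m&=(p.max(2).astype(int)-p.min(2)<35)
m=cv2.morphologyEx(m.astype(np.uint8),cv2.MORPH_OPEN,np.ones((3,3)))>0
pts=[];zs=[]
for v in np.unique(np.where(m)[0]):
    u=np.where(m[v])[0]
    P=onz(A,(u.min()+u.max())/2,v,.05);w=np.linalg.norm(onz(A,u.max()+.5,v,.05)-onz(A,u.min()-.5,v,.05));pts.append(P);zs.append([v,P[0],P[1],w,np.percentile(W[v][m[v]][:,2],90)])
print(np.array(zs)[::6])
pts=np.array(pts);k=np.polyfit(pts[4:-4,0],pts[4:-4,1],1);print('axis y=',k,'yaw',np.degrees(np.arctan(k[0])), 'resid',np.std(pts[:,1]-np.polyval(k,pts[:,0])))
q=W[m];a=np.array([1,k[0]])/np.hypot(1,k[0]);s=(q[:,:2]-[.5,np.polyval(k,.5)])@a;print('along range from x=.5',s.min(),s.max(),np.percentile(s,[1,99]))
E
```

```text
[[ 88.       0.4228   0.2128   0.0124   0.0585]
 [ 94.       0.4293   0.2174   0.0274   0.0632]
 [100.       0.4365   0.2183   0.0276   0.0627]
 [106.       0.4436   0.2192   0.0277   0.0626]
 [112.       0.451    0.2195   0.0266   0.0631]
 [118.       0.4583   0.2204   0.0267   0.0633]
 [124.       0.4658   0.2207   0.0281   0.063 ]
 [130.       0.4733   0.2217   0.0283   0.063 ]
 [136.       0.4809   0.222    0.0271   0.0626]
 [142.       0.4885   0.223    0.0273   0.0622]
 [148.       0.4962   0.2239   0.0274   0.0627]
 [154.       0.504    0.2249   0.0276   0.0627]
 [160.       0.5119   0.2259   0.0277   0.0629]
 [166.       0.52     0.2262   0.0265   0.0627]
 [172.       0.528    0.2272   0.0267   0.0622]
 [178.       0.5361   0.2283   0.0268   0.0628]
 [184.       0.5443   0.2293   0.0269   0.063 ]
 [190.       0.5526   0.2303   0.0271   0.0621]
 [196.       0.5611   0.2307   0.0177   0.0587]
 [202.       0.5696   0.2318   0.0178   0.0574]
 [208.       0.5782   0.2328   0.0179   0.0585]]
axis y= [0.1029 0.173 ] yaw 5.876135510742534 resid 0.0005138232046381035
along range from x=.5 -0.07782755312391443 0.08180351756009314 [-0.0764  0.0785]
```

Spindle mid ≈ (0.502, 0.225, 0.050), yaw 5.9°, length 159.6 mm and diameter 27.5 mm, all matching the text. Now the chuck.

```bash
python3 -m crank '[{"jaw":100,"x":3,"y":-48,"z":-6,"ax":0,"ay":0,"az":0},{"jaw":100,"x":3,"y":-48,"z":-6,"ax":0,"ay":0,"az":0},{"jaw":100,"x":3,"y":-48,"z":-6,"ax":0,"ay":0,"az":0},{"jaw":100,"x":3,"y":-48,"z":-6,"ax":0,"ay":0,"az":0},{"jaw":100,"x":4,"y":-48,"z":-6,"ax":0,"ay":0,"az":0},{"jaw":100,"x":4,"y":-48,"z":-6,"ax":0,"ay":0,"az":0},{"jaw":100,"x":4,"y":-48,"z":-6,"ax":0,"ay":0,"az":0},{"jaw":100,"x":4,"y":-48,"z":-6,"ax":0,"ay":0,"az":0},{"jaw":100,"x":4,"y":-45,"z":-6,"ax":0,"ay":0,"az":5},{"jaw":100,"x":0,"y":0,"z":0,"ax":0,"ay":0,"az":5.5},{"jaw":100,"x":0,"y":0,"z":0,"ax":0,"ay":0,"az":0},{"jaw":100,"x":0,"y":0,"z":0,"ax":0,"ay":0,"az":0}]'
python3 - <<'E'
from h import *
p,R,o=pose();print(p)
img,d,c=cap('wrist');save('w2.png',img);np.savez('w2.npz',p=img,d=d,**{k:np.array(v) for k,v in c.items()})
E
```

```text
t: 3.7
eef_pos: [0.5345, -0.1982, 0.3542]
tool_rot: [-0.0, 0.025, 1.0, 0.0]
contact_force: [0.0, 1.0, -0.3]
gripper_width: 1.001
[ 0.5345 -0.1982  0.3542]
```

View pics/w2.png

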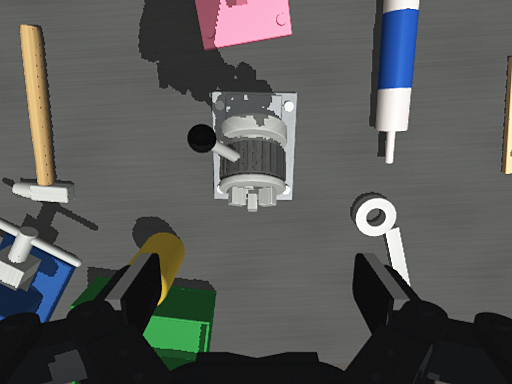

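Ball at (202,138), sleeve around (253,155), flange and jaws at (252,190), plate corners (213,92)–(297,200); the spray (160,265) stands forward-right.

```bash
python3 - <<'E'
from h import *
from scipy.optimize import least_squares
A=np.load('w2.npz');W=cloud(A['d'],A);p=A['p'];ok=A['d']>0
def box(u0,u1,v0,v1):
    m=np.zeros(ok.shape,bool);m[v0:v1,u0:u1]=1;return m&ok
m=box(185,220,120,155)&(p.max(2)<45)&(W[...,2]>.15);q=W[m]
r=least_squares(lambda c:np.linalg.norm(q-c,axis=1)-.014,q.mean(0)-[0,0,.01],loss='soft_l1',f_scale=.001);ball=r.x;print('ball',ball,m.sum(),np.sqrt(2*r.cost/len(q)))
m=box(224,284,137,176)&(W[...,2]>.13)&(p.max(2)<120);q=W[m];print('sleeve pts',m.sum(),q.min(0),q.max(0))
def ax(ps,th): return np.array([np.cos(th)*np.cos(ps),np.cos(th)*np.sin(ps),np.sin(th)])
for fixth in(1,0):
    def f(v):
        a=ax(v[2],np.pi/6 if fixth else v[3]);w=q-np.array([.53,v[0],v[1]]);return np.linalg.norm(w-np.outer(w@a,a),axis=1)-.038
    r=least_squares(f,[-.195,.14,0,.52],loss='soft_l1',f_scale=.001);v=r.x
    print('cyl',v,'yaw',np.degrees(v[2]),'rms',np.sqrt(2*r.cost/len(q)))
    a=ax(v[2],np.pi/6 if fixth else v[3]);P=np.array([.53,v[0],v[1]])
    s=(ball-P)@a;foot=P+s*a;print(' ball foot',foot,'radius',np.linalg.norm(ball-foot),'mouth from ball',foot+.05*a)
m=box(205,305,85,210)&(W[...,2]>.008)&(W[...,2]<.02);q=(W[m][:,:2]*1000).astype(np.float32);print('plate',cv2.minAreaRect(q))
E
```

```text
ball [ 0.4937 -0.2514  0.2091] 629 0.00048721527428087236
sleeve pts 1984 [ 0.5001 -0.2375  0.1304] [ 0.5447 -0.1672  0.1875]
cyl [-0.2031  0.1349 -0.1255  0.52  ] yaw -7.1915614021309775 rms 0.0016203680032882155
 ball foot [ 0.5396 -0.2044  0.1405] radius 0.09498863812800205 mouth from ball [ 0.5825 -0.2098  0.1655]
cyl [-0.2031  0.1346 -0.1254  0.5498] yaw -7.185211314024015 rms 0.0016133864734653408
 ball foot [ 0.5413 -0.2045  0.1416] radius 0.09497245123802735 mouth from ball [ 0.5836 -0.2098  0.1677]
plate ((532.5023193359375, -204.656005859375), (130.12716674804688, 170.23536682128906), 86.19756317138672)
```

```bash
cat >> h.py <<'E'
YAW=np.radians(-3.8)
EX=np.array([np.cos(YAW)*np.cos(np.pi/6),np.sin(YAW)*np.cos(np.pi/6),.5]);EY=np.array([-np.sin(YAW),np.cos(YAW),0]);EZ=np.cross(EX,EY)
C=np.array([.5396,-.2052,.1405])  # sleeve centre
def ballat(s): th=s-.7; return C+.095*(np.cos(th)*EZ-np.sin(th)*EY)
E
python3 - <<'E'
from h import *
b=np.array([.4937,-.2514,.2091]);w=b-C;print(w@EX,w@EY,w@EZ,'s=',.7+np.arctan2(-(w@EY),w@EZ),'r',np.hypot(w@EY,w@EZ))
p,R,o=pose();print('tool y err',R.T@EY)
go(ballat(1.2)+[0,0,.06]); 
pts=[p,ballat(1.2)+[0,0,.06],ballat(1.2)-[0,0,.012]]+[ballat(s)-[0,0,.012]+EY*.007 for s in(1.2,1.0,.8,.6,.4,.2,0.,-.05)]
for i in range(1,len(pts)): print((R.T@(pts[i]-pts[i-1])*1000).round(1))
E
```

```text
-0.002711529635303897 -0.049140399863452734 0.08077795929767499 s= 1.2465287191067609 r 0.09455082023460644
tool y err [-0.0157  0.9999  0.0003]
shift [ 37.  -51.6  81.6] | 103
[ 37.  -51.6  81.6]
[-0. -0. 72.]
[-0.1  7.   0. ]
[ 3.4 17.5 -6.4]
[ 1.6 18.6 -3.3]
[-0.3 19.   0. ]
[-2.2 18.6  3.3]
[-4.  17.4  6.4]
[-5.6 15.6  9.3]
[-1.6  3.5  2.7]
```

```bash
python3 -m crank '[{"jaw":50,"x":20,"y":-26,"z":40,"ax":0,"ay":0,"az":0.9},{"jaw":50,"x":20,"y":-27,"z":41,"ax":0,"ay":0,"az":0},{"jaw":50,"x":0,"y":0,"z":0,"ax":0,"ay":0,"az":0},{"jaw":50,"x":0,"y":0,"z":0,"ax":0,"ay":0,"az":0},{"jaw":50,"x":0,"y":0,"z":25,"ax":0,"ay":0,"az":0},{"jaw":50,"x":0,"y":0,"z":25,"ax":0,"ay":0,"az":0},{"jaw":50,"x":0,"y":0,"z":22,"ax":0,"ay":0,"az":0},{"jaw":50,"x":0,"y":0,"z":0,"ax":0,"ay":0,"az":0}]'; python3 - <<'E'
from h import *
p,R,o=pose();print(p,o['contact_force'],o['gripper_width']); print('ball rel tcp',R.T@(np.array([.4937,-.2514,.2091])-p)); img,d,c=cap('wrist');save('w3.png',img)
E
```

```text
t: 4.75
eef_pos: [0.4919, -0.2482, 0.2011]
tool_rot: [-0.001, 0.033, 0.999, 0.0]
contact_force: [-0.2, -0.1, -0.3]
gripper_width: 0.501
[ 0.4919 -0.2482  0.2011] [-0.2238 -0.0506 -0.3181] 0.501349684746646
ball rel tcp [-0.002 -0.003 -0.008]
```

View pics/w3.png

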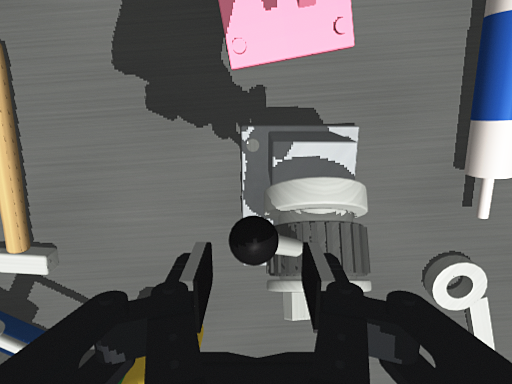

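Ball (253,240) sits between the finger pads (205 and 310). Swinging open.

```bash
python3 -m crank '[{"jaw":50,"x":-1,"y":6,"z":5,"ax":0,"ay":0,"az":0},{"jaw":50,"x":3,"y":10,"z":-5,"ax":0,"ay":0,"az":0},{"jaw":50,"x":3,"y":12,"z":-4,"ax":0,"ay":0,"az":0},{"jaw":50,"x":2,"y":18,"z":-3,"ax":0,"ay":0,"az":0},{"jaw":50,"x":0,"y":19,"z":0,"ax":0,"ay":0,"az":0},{"jaw":50,"x":-2,"y":18,"z":3,"ax":0,"ay":0,"az":0},{"jaw":50,"x":-4,"y":17,"z":6,"ax":0,"ay":0,"az":0},{"jaw":50,"x":-4,"y":10,"z":6,"ax":0,"ay":0,"az":0}]'; python3 - <<'E'
from h import *
p,R,o=pose();print(p,o['contact_force'],'y to end',(ballat(0)+EY*.007-p)@EY)
E
```

```text
t: 5.8
eef_pos: [0.5022, -0.1386, 0.1933]
tool_rot: [0.0, 0.034, 0.999, 0.0]
contact_force: [0.1, -0.1, 0.6]
gripper_width: 0.502
[ 0.5022 -0.1386  0.1933] [ 0.1232 -0.0651  0.6083] y to end 0.0042107299329784235
```

```bash
python3 -m crank '[{"jaw":50,"x":-1,"y":3,"z":2,"ax":0,"ay":0,"az":0},{"jaw":50,"x":-1,"y":3,"z":2,"ax":0,"ay":0,"az":0}]';python3 -m crank '[{"jaw":50,"x":0,"y":2,"z":1,"ax":0,"ay":0,"az":0}]';python3 -m crank '[{"jaw":50,"x":0,"y":2,"z":1,"ax":0,"ay":0,"az":0}]'; python3 - <<'E'
from h import *
img,d,c=cap('top');np.savez('top1.npz',p=img,d=d,**{k:np.array(v) for k,v in c.items()})
img2,d2,c2=cap('wrist');np.savez('w4.npz',p=img2,d=d2,**{k:np.array(v) for k,v in c2.items()})
W=cloud(d2,c2);m=(d2>0)&(img2.max(2)<45)&(np.linalg.norm(W-ballat(0),axis=2)<.022)
from scipy.optimize import least_squares
q=W[m];print(m.sum())
if len(q)>30:
    b=least_squares(lambda c:np.linalg.norm(q-c,axis=1)-.014,q.mean(0)-[0,0,.01],loss='soft_l1',f_scale=.001).x
    w=b-C;print(b,w@EX,'s',.7+np.arctan2(-(w@EY),w@EZ),np.hypot(w@EY,w@EZ))
print(pose()[2]['contact_force'])
E
```

```text
t: 6.05
eef_pos: [0.5041, -0.1347, 0.1892]
tool_rot: [-0.0, 0.035, 0.999, -0.0]
contact_force: [-1.6, -0.6, 1.0]
gripper_width: 0.502
t: 6.18
eef_pos: [0.5043, -0.1327, 0.1883]
tool_rot: [-0.0, 0.035, 0.999, -0.0]
contact_force: [0.0, -0.4, -0.8]
gripper_width: 0.504
t: 6.3
eef_pos: [0.5044, -0.1306, 0.1874]
tool_rot: [0.0, 0.035, 0.999, -0.0]
contact_force: [-0.0, 0.5, -1.2]
gripper_width: 0.497
0
[-0.4021  0.0727  0.2709]
```

```bash
python3 - <<'E'
from h import *
save('w4.png',np.load('w4.npz')['p'])
E
```

```text
(no output)
```

View pics/w4.png

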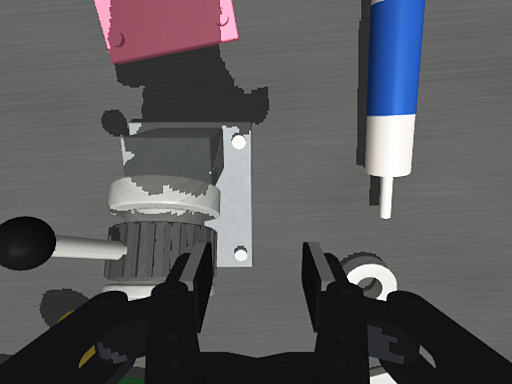

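The ball slipped under the fingertip, because part-open pads stand back. The bar still leans to -y, with the ball at (25,243). Nothing else was disturbed. Re-measure, then go deeper.

```bash
python3 - <<'E'
from h import *
from scipy.optimize import least_squares
A=np.load('w4.npz');W=cloud(A['d'],A);img=A['p']
m=(A['d']>0)&(img.max(2)<45)&(W[...,2]>.15);m[:,70:]=0;m[:200]=0;m[280:]=0
q=W[m];b=least_squares(lambda c:np.linalg.norm(q-c,axis=1)-.014,q.mean(0)-[0,0,.01],loss='soft_l1',f_scale=.001).x
w=b-C;print(len(q),b,w@EX,'s',.7+np.arctan2(-(w@EY),w@EZ),np.hypot(w@EY,w@EZ))
p,R,o=pose()
T=b-[0,0,.03]+EY*.010
go(T+[0,0,.07]);print('z then',70)
s0=.7+np.arctan2(-(w@EY),w@EZ)
ss=np.r_[np.arange(s0,-.01,-.15),0,-.05];pts=[ballat(s)-[0,0,.03]+EY*.018 for s in ss]
for i in range(1,len(pts)): print(ss[i].round(2),(R.T@(pts[i]-pts[i-1])*1000).round(1), pts[i])
E
```

```text
2474 [ 0.4938 -0.2512  0.2091] -0.0026129360436698904 s 1.2455336790534641 0.09438450238434865
shift [   2.2 -111.4  -61.7] | 127
z then 70
1.1 [ 3.3 12.7 -5.6] [ 0.4946 -0.2209  0.1864]
0.95 [ 2.3 13.5 -3.9] [ 0.4933 -0.2072  0.1903]
0.8 [ 1.2 14.  -2.1] [ 0.493  -0.1931  0.1924]
0.65 [ 0.2 14.2 -0.3] [ 0.4938 -0.1789  0.1927]
0.5 [-0.9 14.1  1.6] [ 0.4957 -0.1649  0.1911]
0.35 [-1.9 13.7  3.4] [ 0.4985 -0.1514  0.1877]
0.2 [-2.9 13.   5.1] [ 0.5023 -0.1387  0.1825]
0.05 [-3.9 11.9  6.8] [ 0.507  -0.127   0.1758]
0.0 [-1.3  3.4  2.3] [ 0.5086 -0.1238  0.1734]
-0.05 [-1.6  3.6  2.7] [ 0.5104 -0.1203  0.1707]
```

```bash
python3 -m crank '[{"jaw":75,"x":0,"y":0,"z":-60,"ax":0,"ay":0,"az":0},{"jaw":75,"x":1,"y":-55,"z":-2,"ax":0,"ay":0,"az":0},{"jaw":75,"x":1,"y":-56,"z":0,"ax":0,"ay":0,"az":0},{"jaw":75,"x":0,"y":0,"z":0,"ax":0,"ay":0,"az":0},{"jaw":75,"x":0,"y":0,"z":0,"ax":0,"ay":0,"az":0},{"jaw":75,"x":0,"y":0,"z":25,"ax":0,"ay":0,"az":0},{"jaw":75,"x":0,"y":0,"z":25,"ax":0,"ay":0,"az":0},{"jaw":75,"x":0,"y":0,"z":20,"ax":0,"ay":0,"az":0},{"jaw":75,"x":0,"y":4,"z":0,"ax":0,"ay":0,"az":0},{"jaw":75,"x":0,"y":4,"z":0,"ax":0,"ay":0,"az":0}]';python3 -m crank '[{"jaw":75,"x":1,"y":4,"z":-1,"ax":0,"ay":0,"az":0}]';python3 -m crank '[{"jaw":75,"x":1,"y":4,"z":-1,"ax":0,"ay":0,"az":0}]';python3 -m crank '[{"jaw":75,"x":1,"y":4,"z":-1,"ax":0,"ay":0,"az":0}]'; python3 - <<'E'
from h import *
from scipy.optimize import least_squares
img,d,c=cap('wrist');W=cloud(d,c);p,R,o=pose();save('w5.png',img)
m=(d>0)&(img.max(2)<45)&(np.linalg.norm(W-[.494,-.24,.211],axis=2)<.03)&(abs((W-p)@R[:,1])<.03);q=W[m];print(len(q))
b=least_squares(lambda c:np.linalg.norm(q-c,axis=1)-.014,q.mean(0)-[0,0,.01],loss='soft_l1',f_scale=.001).x
w=b-C;print(b,'s',.7+np.arctan2(-(w@EY),w@EZ),np.hypot(w@EY,w@EZ),'rel tool',R.T@(b-p))
E
```

```text
t: 7.65
eef_pos: [0.4961, -0.2318, 0.1801]
tool_rot: [0.0, 0.034, 0.999, 0.0]
contact_force: [0.2, -0.5, 0.1]
gripper_width: 0.749
t: 7.78
eef_pos: [0.4955, -0.2282, 0.1813]
tool_rot: [0.001, 0.034, 0.999, -0.0]
contact_force: [-0.6, -0.4, -0.2]
gripper_width: 0.745
t: 7.9
eef_pos: [0.4943, -0.2244, 0.1821]
tool_rot: [0.001, 0.034, 0.999, -0.0]
contact_force: [-0.7, -0.5, 0.1]
gripper_width: 0.749
t: 8.02
eef_pos: [0.4933, -0.2204, 0.1828]
tool_rot: [0.0, 0.034, 0.999, 0.0]
contact_force: [-0.3, -0.3, 0.2]
gripper_width: 0.752
1283
[ 0.4939 -0.2512  0.209 ] s 1.2454968190653664 0.09435248594899824 rel tool [-0.0027 -0.0312 -0.0263]
```

View pics/w5.png

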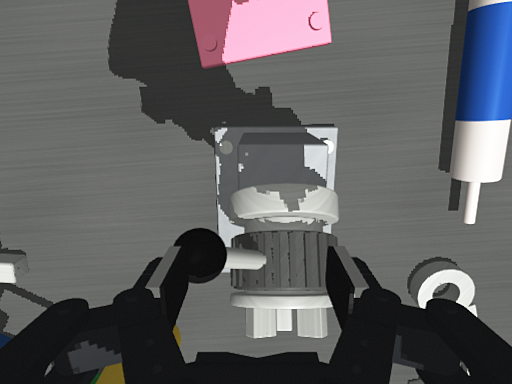

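Ball at (200,255) overlaps the -y pad, with no contact. I'll locate the fingers themselves in the depth image.

```bash
python3 - <<'E'
from h import *
img,d,c=cap('wrist');W=cloud(d,c);p,R,o=pose();L=(W-p)@R
for name,(u0,u1) in(('left(-y)',(90,190)),('right',(328,440))):
    m=np.zeros(d.shape,bool);m[240:384,u0:u1]=1;m&=(d>0)&(abs(L[...,0])<.06)&(img.max(2)<130)&(L[...,2]>-.1)&(L[...,2]<.03)&(W[...,2]>.1)
    for zz in(-.08,-.06,-.05,-.04,-.03,-.02,-.01,0,.01):
        k=m&(abs(L[...,2]-zz)<.005)
        if k.sum(): print(name,zz,k.sum(),'x',np.percentile(L[k][:,0],[2,50,98]),'y',np.percentile(L[k][:,1],[2,50,98]))
E
```

```text
left(-y) -0.08 727 x [-0.002   0.009   0.0135] y [-0.0527 -0.0351 -0.0325]
left(-y) -0.06 656 x [-0.01    0.0072  0.0116] y [-0.0459 -0.0331 -0.0325]
left(-y) -0.05 489 x [-0.0099  0.007   0.0116] y [-0.0452 -0.033  -0.0325]
left(-y) -0.04 194 x [-0.0101  0.0033  0.011 ] y [-0.0382 -0.0328 -0.0321]
left(-y) -0.03 83 x [0.0042 0.0075 0.0092] y [-0.0424 -0.0376 -0.0331]
right -0.08 712 x [-0.0022  0.0089  0.0135] y [0.0311 0.0336 0.0517]
right -0.06 646 x [-0.0097  0.0071  0.0115] y [0.031  0.0316 0.0444]
right -0.05 467 x [-0.0091  0.0071  0.0116] y [0.031  0.0315 0.0442]
right -0.04 32 x [0.0032 0.0106 0.011 ] y [0.0311 0.032  0.0374]
```

```bash
cat > tip.py <<'E'
from h import *
for n in('wrist','scene'):
    img,d,c=cap(n);W=cloud(d,c);p,R,o=pose();L=(W-p)@R
    m=(d>0)&(abs(L[...,0])<.016)&(abs(L[...,1])<.06)&(L[...,2]>-.09)&(L[...,2]<.03)&(img.max(2)<130)
    l=L[m];h,_=np.histogram(l[:,2],np.arange(-.09,.031,.005));print(n,o['gripper_width'].round(2),p,'hist z -90..30 step5',h)
E
python3 -m crank '[{"jaw":0,"x":0,"y":0,"z":-60,"ax":0,"ay":0,"az":0},{"jaw":0,"x":0,"y":0,"z":-20,"ax":0,"ay":0,"az":0},{"jaw":0,"x":0,"y":0,"z":0,"ax":0,"ay":0,"az":0},{"jaw":0,"x":0,"y":0,"z":0,"ax":0,"ay":0,"az":0},{"jaw":0,"x":0,"y":0,"z":0,"ax":0,"ay":0,"az":0},{"jaw":0,"x":0,"y":0,"z":0,"ax":0,"ay":0,"az":0}]'; python3 tip.py
python3 -m crank '[{"jaw":35,"x":0,"y":0,"z":0,"ax":0,"ay":0,"az":0},{"jaw":35,"x":0,"y":0,"z":0,"ax":0,"ay":0,"az":0},{"jaw":35,"x":0,"y":0,"z":0,"ax":0,"ay":0,"az":0}]'; python3 tip.py
python3 -m crank '[{"jaw":60,"x":0,"y":0,"z":0,"ax":0,"ay":0,"az":0},{"jaw":60,"x":0,"y":0,"z":0,"ax":0,"ay":0,"az":0}]'; python3 tip.py
```

```text
t: 8.88
eef_pos: [0.4927, -0.2206, 0.2615]
tool_rot: [-0.001, 0.035, 0.999, 0.0]
contact_force: [0.2, 0.7, -0.6]
gripper_width: -0.002
t: 9.3
eef_pos: [0.4932, -0.2207, 0.2624]
tool_rot: [-0.0, 0.034, 0.999, 0.0]
contact_force: [-0.1, 0.3, 0.7]
gripper_width: 0.352
t: 9.6
eef_pos: [0.4932, -0.2207, 0.2624]
tool_rot: [-0.0, 0.034, 0.999, 0.0]
contact_force: [-0.6, 0.4, 0.8]
gripper_width: 0.6Traceback (most recent call last):
  File "tip.py", line 5, in <module>
    l=L[m];h,_=np.histogram(l[:,2],np.arange(-.09,.031,.005));print(n,o['gripper_width'].round(2),p,'hist z -90..30 step5',h)
                                                                      ^^^^^^^^^^^^^^^^^^^^^^^^
AttributeError: 'float' object has no attribute 'round'
Traceback (most recent call last):
  File "tip.py", line 5, in <module>
    l=L[m];h,_=np.histogram(l[:,2],np.arange(-.09,.031,.005));print(n,o['gripper_width'].round(2),p,'hist z -90..30 step5',h)
                                                                      ^^^^^^^^^^^^^^^^^^^^^^^^
AttributeError: 'float' object has no attribute 'round'
Traceback (most recent call last):
  File "tip.py", line 5, in <module>
    l=L[m];h,_=np.histogram(l[:,2],np.arange(-.09,.031,.005));print(n,o['gripper_width'].round(2),p,'hist z -90..30 step5',h)
                                                                      ^^^^^^^^^^^^^^^^^^^^^^^^
AttributeError: 'float' object has no attribute 'round'
```

```bash
sed -i "s/o\['gripper_width'\].round(2)/o['gripper_width']/" tip.py; python3 tip.py; python3 -m crank '[{"jaw":0,"x":0,"y":0,"z":0,"ax":0,"ay":0,"az":0},{"jaw":0,"x":0,"y":0,"z":0,"ax":0,"ay":0,"az":0},{"jaw":0,"x":0,"y":0,"z":0,"ax":0,"ay":0,"az":0},{"jaw":0,"x":0,"y":0,"z":0,"ax":0,"ay":0,"az":0}]'; python3 tip.py; python3 - <<'E'
from h import *
img,d,c=cap('wrist');img2,d2,c2=cap('scene')
p,R,o=pose();x=np.array(c2['R'])@p+c2['t'];u=int(c2['fx']*x[0]/x[2]+c2['cx']);v=int(c2['fy']*x[1]/x[2]+c2['cy']);print('TCP px scene',u,v,x[2])
y=np.array(c['R'])@p+c['t'];u1=int(c['fx']*y[0]/y[2]+c['cx']);v1=int(c['fy']*y[1]/y[2]+c['cy']);print('TCP px wrist',u1,v1)
cv2.circle(img,(u1,v1),3,(255,0,0),-1)
k=cv2.resize(img2[v-45:v+45,u-60:u+60],(512,384),interpolation=cv2.INTER_CUBIC);cv2.circle(k,(256,192),3,(255,0,0),-1)
save('w6.png',cv2.resize(np.hstack([img,k]),(800,300)))
E
```

```text
wrist 0.5997726152458116 [ 0.4932 -0.2207  0.2624] hist z -90..30 step5 [1965 1070  767  685  662  626  558  534  436  256   45    0    0    0
    0    0    0    0    0    0    0    0    0    0]
scene 0.5959550564255405 [ 0.4932 -0.2207  0.2624] hist z -90..30 step5 [32 14 12 11 20 13 18 15  7  6  0  0  0  0  0  0  0  0  0  0  0  0  0  0]
t: 10.25
eef_pos: [0.4932, -0.2207, 0.2624]
tool_rot: [0.0, 0.034, 0.999, -0.0]
contact_force: [-0.3, 0.2, 0.1]
gripper_width: 0.003
wrist -0.004633943958020432 [ 0.4932 -0.2207  0.2624] hist z -90..30 step5 [2637 1844  696  679  261  414  370  347  300  233   29    0    0    0
    0    0    0    0    0    0    0    0    0    0]
scene -0.004396436161463207 [ 0.4932 -0.2207  0.2624] hist z -90..30 step5 [30 22 11 13 14 10 12  9  6  8  2  0  0  0  0  0  0  0  0  0  0  0  0  0]
TCP px scene 205 190 1.1789443378904823
TCP px wrist 258 231
```

View pics/w6.png

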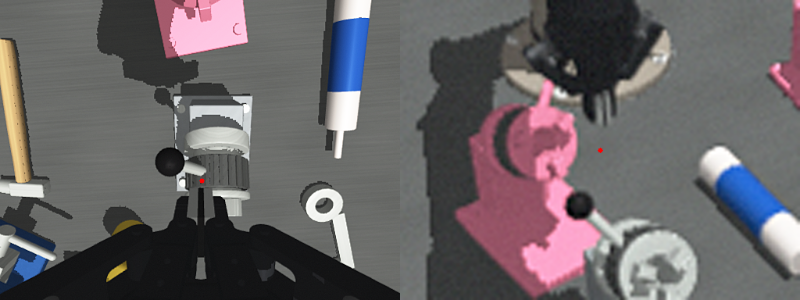

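Both views show the TCP (red dot) 38 mm beyond the visible shut fingertips: wrist dot (202,181) against tips at about (200,190), scene dot (600,150) against tips at (603,118). So the reported TCP is biased by about 38 mm along the tool z, which explains the miss. I'll correct for it in the helper.

```bash
cat >> h.py <<'E'
TIPZ=-.038
_pose=pose
def pose():
    p,R,o=_pose(); return p+R[:,2]*TIPZ,R,o
C=C-.0026*EX
MOUTH=C+.05*EX
def findball(near,img,d,c,r=.03):
    from scipy.optimize import least_squares
    W=cloud(d,c);p,R,o=pose();L=(W-p)@R
    m=(d>0)&(img.max(2)<45)&(np.linalg.norm(W-near,axis=2)<r);q=W[m]
    if len(q)<60: return None
    b=least_squares(lambda c:np.linalg.norm(q-c,axis=1)-.014,q.mean(0)-[0,0,.01],loss='soft_l1',f_scale=.001).x
    w=b-C;print('ball',b,len(q),'s',.7+np.arctan2(-(w@EY),w@EZ),'r',np.hypot(w@EY,w@EZ),'ax',w@EX,'rel tool',R.T@(b-p));return b
E
python3 - <<'E'
from h import *
b=np.array([.4938,-.2512,.2091]);p,R,o=pose();print('tip',p,'mouth',MOUTH);go(b+[0,0,.05]);go(b-[0,0,.014])
E
```

```text
tip [ 0.4932 -0.2207  0.3004] mouth [ 0.5806 -0.2079  0.1642]
shift [ -2.7 -30.4  41.3] | 51
shift [ -2.7 -30.4 105.3] | 110
```

```bash
python3 -m crank '[{"jaw":60,"x":-2,"y":-30,"z":20,"ax":0,"ay":0,"az":0},{"jaw":60,"x":0,"y":0,"z":20,"ax":0,"ay":0,"az":0},{"jaw":60,"x":0,"y":0,"z":0,"ax":0,"ay":0,"az":0},{"jaw":60,"x":0,"y":0,"z":25,"ax":0,"ay":0,"az":0},{"jaw":60,"x":0,"y":0,"z":25,"ax":0,"ay":0,"az":0},{"jaw":60,"x":0,"y":0,"z":15,"ax":0,"ay":0,"az":0},{"jaw":60,"x":0,"y":5,"z":0,"ax":0,"ay":0,"az":0},{"jaw":60,"x":0,"y":5,"z":0,"ax":0,"ay":0,"az":0}]';python3 -m crank '[{"jaw":60,"x":1,"y":4,"z":-1,"ax":0,"ay":0,"az":0}]';python3 -m crank '[{"jaw":60,"x":1,"y":5,"z":-2,"ax":0,"ay":0,"az":0}]'; python3 - <<'E'
from h import *
img,d,c=cap('wrist');findball([.494,-.245,.210],img,d,c);print(pose()[0])
E
```

```text
t: 11.45
eef_pos: [0.4946, -0.2406, 0.1584]
tool_rot: [0.001, 0.034, 0.999, -0.0]
contact_force: [0.6, 0.3, -0.0]
gripper_width: 0.597
t: 11.58
eef_pos: [0.4941, -0.2373, 0.1594]
tool_rot: [0.001, 0.034, 0.999, -0.001]
contact_force: [0.7, -4.4, -0.1]
gripper_width: 0.595
t: 11.7
eef_pos: [0.4931, -0.2335, 0.1616]
tool_rot: [0.001, 0.035, 0.999, -0.001]
contact_force: [-0.2, -7.1, 1.8]
gripper_width: 0.598
ball [ 0.4926 -0.2475  0.2117] 4213 s 1.196400846006426 r 0.09523924108413834 ax 1.346405294490316e-05 rel tool [-0.0007 -0.0146 -0.0119]
[ 0.4929 -0.2329  0.1998]
```

```bash
python3 -m crank '[{"jaw":60,"x":3,"y":13,"z":-5,"ax":0,"ay":0,"az":0},{"jaw":60,"x":2,"y":14,"z":-3,"ax":0,"ay":0,"az":0},{"jaw":60,"x":1,"y":14,"z":-1,"ax":0,"ay":0,"az":0},{"jaw":60,"x":0,"y":14,"z":0,"ax":0,"ay":0,"az":0},{"jaw":60,"x":-1,"y":14,"z":2,"ax":0,"ay":0,"az":0},{"jaw":60,"x":-2,"y":14,"z":4,"ax":0,"ay":0,"az":0},{"jaw":60,"x":-3,"y":12,"z":5,"ax":0,"ay":0,"az":0}]'; python3 - <<'E'
from h import *
img,d,c=cap('wrist');findball(ballat(.15),img,d,c);print(pose()[0])
E
```

```text
t: 12.62
eef_pos: [0.4994, -0.1363, 0.1584]
tool_rot: [0.0, 0.034, 0.999, -0.0]
contact_force: [0.1, -3.5, 3.3]
gripper_width: 0.598
ball [ 0.5009 -0.1516  0.2082] 4647 s 0.13190784906132857 r 0.09460965552521583 ax -3.3025627606077246e-05 rel tool [-0.0022 -0.0172 -0.0127]
[ 0.4999 -0.1343  0.1956]
```

```bash
python3 -m crank '[{"jaw":60,"x":-2,"y":5,"z":3,"ax":0,"ay":0,"az":0},{"jaw":60,"x":-2,"y":5,"z":3,"ax":0,"ay":0,"az":0}]';python3 -m crank '[{"jaw":60,"x":-1,"y":2,"z":2,"ax":0,"ay":0,"az":0}]';python3 -m crank '[{"jaw":60,"x":0,"y":2,"z":0,"ax":0,"ay":0,"az":0}]'; python3 - <<'E'
from h import *
img,d,c=cap('wrist');findball(ballat(0),img,d,c);print(pose()[0])
E
```

```text
t: 12.92
eef_pos: [0.5033, -0.1285, 0.1529]
tool_rot: [-0.0, 0.035, 0.999, -0.001]
contact_force: [-12.2, -10.4, 26.9]
gripper_width: 0.603
t: 13.05
eef_pos: [0.5038, -0.1286, 0.1523]
tool_rot: [-0.001, 0.036, 0.999, -0.001]
contact_force: [-16.5, -8.6, 38.5]
gripper_width: 0.6
t: 13.18
eef_pos: [0.5038, -0.1283, 0.1526]
tool_rot: [-0.0, 0.037, 0.999, -0.002]
contact_force: [-13.8, -14.5, 29.0]
gripper_width: 0.599
ball [ 0.5049 -0.1427  0.2023] 4416 s 0.01069591420552729 r 0.09449293440338938 ax -4.4776722959126436e-05 rel tool [-0.0022 -0.0143 -0.0116]
[ 0.5038 -0.1283  0.1907]
```

Chuck open: s=0.01, pressing on the stop, and the ball's circle confirms the axis (constant axial offset, r=94.5). Back off, then go to the spindle.

```bash
python3 -m crank '[{"jaw":60,"x":1,"y":-5,"z":-7,"ax":0,"ay":0,"az":0},{"jaw":60,"x":0,"y":0,"z":-60,"ax":0,"ay":0,"az":0},{"jaw":70,"x":0,"y":0,"z":-60,"ax":0,"ay":0,"az":0}]'; python3 - <<'E'
from h import *
img,d,c=cap('wrist');findball(ballat(0),img,d,c)
p,R,o=pose();print(p)
g=np.array([.5318,.2277,.05]);a=np.radians(5.9)
go(g+[0,0,.08],toolR([0,0,-1],[-np.sin(a),np.cos(a),0]))
E
```

```text
t: 13.6
eef_pos: [0.5028, -0.1268, 0.2779]
tool_rot: [-0.002, 0.034, 0.999, 0.001]
contact_force: [0.2, 0.9, -0.3]
gripper_width: 0.697
ball [ 0.5052 -0.1412  0.2017] 829 s -0.00549296841753133 r 0.09489965846620059 ax -0.0001699485727870778 rel tool [ 0.0017 -0.0133  0.1225]
[ 0.5067 -0.1283  0.3242]
shift [  1.4 356.5 194.8] | 406
turn [ 0.1  0.6 -9.9] shift after turn [-61.5 351.5 194.2]
```

```bash
python3 -m crank '[{"jaw":70,"x":0,"y":0,"z":0,"ax":0,"ay":0,"az":-9.9},{"jaw":70,"x":-9,"y":50,"z":0,"ax":0,"ay":0,"az":0},{"jaw":70,"x":-9,"y":50,"z":0,"ax":0,"ay":0,"az":0},{"jaw":70,"x":-9,"y":50,"z":0,"ax":0,"ay":0,"az":0},{"jaw":70,"x":-9,"y":50,"z":0,"ax":0,"ay":0,"az":0},{"jaw":70,"x":-9,"y":50,"z":0,"ax":0,"ay":0,"az":0},{"jaw":70,"x":-9,"y":50,"z":0,"ax":0,"ay":0,"az":0},{"jaw":70,"x":-8,"y":52,"z":0,"ax":0,"ay":0,"az":0},{"jaw":70,"x":0,"y":0,"z":55,"ax":0,"ay":0,"az":0},{"jaw":70,"x":0,"y":0,"z":55,"ax":0,"ay":0,"az":0},{"jaw":70,"x":0,"y":0,"z":50,"ax":0,"ay":0,"az":0},{"jaw":70,"x":0,"y":0,"z":0,"ax":0,"ay":0,"az":0}]'; cat > spin.py <<'E'
from h import *
def spin(A,z=.05):
    W=cloud(A['d'],A);m=(A['d']>0)&(W[...,2]>.042)&(W[...,2]<.08)&(abs(W[...,0]-.5)<.12)&(abs(W[...,1]-.23)<.04)
    p=A['p'];m&=(p.max(2).astype(int)-p.min(2)<35)&(p.max(2)>70)
    m=cv2.morphologyEx(m.astype(np.uint8),cv2.MORPH_OPEN,np.ones((5,5)))>0
    P=[]
    for v in np.unique(np.where(m)[0]):
        u=np.where(m[v])[0]
        if u.max()-u.min()>6: P.append(onz(A,(u.min()+u.max())/2,v,z))
    P=np.array(P);k=np.polyfit(P[4:-4,0],P[4:-4,1],1);q=W[m]
    print('px',m.sum(),'axis y(.53)',np.polyval(k,.53),'yaw',np.degrees(np.arctan(k[0])),'x range',np.percentile(q[:,0],[.3,99.7]),'top z',np.percentile(q[:,2],95))
img,d,c=cap('wrist');spin(dict(p=img,d=d,**c));save('w7.png',img)
p,R,o=pose();print(p);g=np.array([.5318,.2277,.031]);a=np.radians(5.9)
go(g,toolR([0,0,-1],[-np.sin(a),np.cos(a),0]))
E
python3 spin.py
```

```text
t: 15.15
eef_pos: [0.5249, 0.2276, 0.1134]
tool_rot: [-0.004, -0.052, 0.999, -0.002]
contact_force: [-0.3, -0.1, -0.1]
gripper_width: 0.696
px 7323 axis y(.53) 0.2277568501232001 yaw 5.841608933893874 x range [0.4234 0.5794] top z 0.06317768293657937
[0.5274 0.2285 0.1543]
shift [ -4.8  -1.1 123.3] | 123
turn [-0.1 -0.2  0.1] shift after turn [ -4.3  -1.2 123.3]
```

```bash
python3 -m crank '[{"jaw":70,"x":-4,"y":-1,"z":30,"ax":0,"ay":0,"az":0},{"jaw":70,"x":0,"y":0,"z":30,"ax":0,"ay":0,"az":0},{"jaw":70,"x":0,"y":0,"z":25,"ax":0,"ay":0,"az":0},{"jaw":70,"x":0,"y":0,"z":15,"ax":0,"ay":0,"az":0},{"jaw":70,"x":0,"y":0,"z":0,"ax":0,"ay":0,"az":0}]' 100;python3 -m crank '[{"jaw":70,"x":0,"y":0,"z":12,"ax":0,"ay":0,"az":0},{"jaw":70,"x":0,"y":0,"z":10,"ax":0,"ay":0,"az":0},{"jaw":70,"x":0,"y":0,"z":0,"ax":0,"ay":0,"az":0}]'; sed -i 's/-40..-//' tip.py; python3 tip.py
```

```text
t: 15.82
eef_pos: [0.5333, 0.2282, 0.0181]
tool_rot: [0.0, -0.052, 0.999, 0.0]
contact_force: [0.5, -0.1, 0.7]
gripper_width: 0.699
t: 16.2
eef_pos: [0.5323, 0.2275, -0.0053]
tool_rot: [-0.001, -0.052, 0.999, -0.0]
contact_force: [0.1, -0.4, -0.6]
gripper_width: 0.702
wrist 0.7005853951873587 [0.5326 0.2276 0.0331] hist z -90..30 step5 [   0  208 3444 3200 1548 1601 5774 3545 1480  462  968  793 2920 1246
  589  507  381  129    0    0    0    0    1   27]
scene 0.6976029019156406 [0.5329 0.2277 0.0334] hist z -90..30 step5 [11 17 17 18 10 15 17 12  8 10 10 18 16 10 14 10  5  0  0  0  0  0  1  9]
```

```bash
python3 -m crank '[{"jaw":15,"x":0,"y":0,"z":0,"ax":0,"ay":0,"az":0},{"jaw":15,"x":0,"y":0,"z":0,"ax":0,"ay":0,"az":0},{"jaw":15,"x":0,"y":0,"z":0,"ax":0,"ay":0,"az":0},{"jaw":15,"x":0,"y":0,"z":0,"ax":0,"ay":0,"az":0},{"jaw":15,"x":0,"y":0,"z":0,"ax":0,"ay":0,"az":0}]' 100; python3 -m crank '[{"jaw":15,"x":0,"y":0,"z":-15,"ax":0,"ay":0,"az":0},{"jaw":15,"x":0,"y":0,"z":-50,"ax":0,"ay":0,"az":0},{"jaw":15,"x":0,"y":0,"z":-60,"ax":0,"ay":0,"az":0},{"jaw":15,"x":0,"y":0,"z":-60,"ax":0,"ay":0,"az":0},{"jaw":15,"x":0,"y":0,"z":-60,"ax":0,"ay":0,"az":0},{"jaw":15,"x":0,"y":0,"z":0,"ax":0,"ay":0,"az":0}]'
cat > sp2.py <<'E'
from h import *
# spindle in hand, in tool frame: light pixels near the tool tip
def inhand():
    img,d,c=cap('wrist');W=cloud(d,c);p,R,o=pose();L=(W-p)@R
    m=(d>0)&(img.max(2)>70)&(img.max(2).astype(int)-img.min(2)<35)&(abs(L[...,1])<.03)&(abs(L[...,0])<.16)&(abs(L[...,2]+.02)<.05)
    m=cv2.morphologyEx(m.astype(np.uint8),cv2.MORPH_OPEN,np.ones((5,5)))>0
    q=L[m];print('n',len(q),'x',np.percentile(q[:,0],[.3,99.7]))
    for x in np.arange(-.06,.13,.015):
        k=q[abs(q[:,0]-x)<.004]
        if len(k)>10: print(' x',x.round(3),'ymid',(k[:,1].min()+k[:,1].max())/2,'w',np.ptp(k[:,1]),'top z',np.percentile(k[:,2],3),len(k))
    save('hand.png',img);return p,R,o
if __name__=='__main__':
    p,R,o=inhand();print(p,o['gripper_width'],o['contact_force'])
E
python3 sp2.py
```

```text
t: 16.92
eef_pos: [0.5332, 0.229, -0.004]
tool_rot: [0.0, -0.052, 0.999, 0.001]
contact_force: [-1.0, 3.1, 5.8]
gripper_width: 0.3
t: 17.68
eef_pos: [0.5359, 0.2277, 0.2461]
tool_rot: [0.004, -0.051, 0.999, 0.002]
contact_force: [1.3, 0.9, -2.3]
gripper_width: 0.295
n 25061 x [-0.0347  0.101 ]
 x -0.03 ymid -0.0011125608542429518 w 0.017255757808049416 top z -0.027402293105247787 580
 x -0.015 ymid -0.0006646783826834528 w 0.026307125822103032 top z -0.03221337905653005 1004
 x 0.0 ymid -0.0007237955706846291 w 0.025260187209152008 top z -0.032112141927644944 1075
 x 0.015 ymid -0.0006864322482188732 w 0.026259354867394374 top z -0.03195454271587425 1242
 x 0.03 ymid -0.00042540291027449127 w 0.02711454999711901 top z -0.03196162978178251 1373
 x 0.045 ymid -0.00047776551692621516 w 0.027035970860320512 top z -0.03187292090030662 1524
 x 0.06 ymid -0.00019279266631417984 w 0.026965487145439882 top z -0.03174609143023901 1718
 x 0.075 ymid -0.0002915412699259611 w 0.026656650499679684 top z -0.03171639632037507 1937
 x 0.09 ymid -0.00032145608542738253 w 0.027246011465341655 top z -0.03169232082477087 2163
 x 0.105 ymid -0.0006266119244749541 w 0.026708857262381206 top z -0.02760972065518788 77
[0.5339 0.2271 0.2809] 0.2934687858643121 [-0.1449 -0.3506 -2.2542]
```

```bash
cat > plan.py <<'E'
from h import *
BL=np.array([.1095,-.0004,-.018])
RT=toolR(-EZ,EY)
def tipfor(d): return MOUTH+d*EX-RT@BL
if __name__=='__main__':
    T=np.load('top0.npz');W=cloud(T['d'],T);p=T['p'].astype(int)
    m=(T['d']>0)&(p[...,0]>120)&(p[...,2]<70)&(p[...,1]>90)&(W[...,2]>.06);q=W[m];q=q[(abs(q[:,0]-.65)<.15)&(abs(q[:,1]+.3)<.1)];print('spray',len(q),q.min(0),q.max(0))
    P,R,o=pose();print('tip now',P)
    print('tip at d=.05',tipfor(.05),'home',tipfor(-.08))
    go(np.array([.64,-.21,.32])); go(tipfor(.05),RT)
E
python3 plan.py
```

```text
spray 157 [ 0.6695 -0.3998  0.086 ] [ 0.7382 -0.3319  0.1759]
tip now [0.5339 0.2271 0.2809]
tip at d=.05 [ 0.7274 -0.2173  0.2284] home [ 0.6151 -0.2098  0.1634]
shift [ -61.  -445.6  -39.6] | 452
shift [-146.8 -462.    52.4] | 488
turn [  2.6 -29.7   9.4] shift after turn [-166.5 -430.6  156.8]
```

```bash
python3 -m crank '[{"jaw":15,"x":0,"y":0,"z":-40,"ax":0,"ay":0,"az":0},{"jaw":15,"x":0,"y":0,"z":0,"ax":0.9,"ay":-9.9,"az":3.1},{"jaw":15,"x":0,"y":0,"z":0,"ax":0.9,"ay":-9.9,"az":3.1},{"jaw":15,"x":0,"y":0,"z":0,"ax":0.9,"ay":-9.9,"az":3.1},{"jaw":15,"x":0,"y":0,"z":0,"ax":0,"ay":0,"az":0}]'; python3 - <<'E'
from plan import *
from sp2 import inhand
P,R,o=pose();print(P);go(tipfor(.05)+.06*EZ,RT);inhand()
E
```

```text
t: 18.35
eef_pos: [0.5295, 0.2243, 0.2762]
tool_rot: [0.233, 0.023, 0.972, -0.016]
contact_force: [0.2, -0.4, -1.5]
gripper_width: 0.298
[0.5123 0.2259 0.31  ]
shift [-167.8 -430.3  128.1] | 479
turn [-0.6 -3.   1.3] shift after turn [-170.4 -427.9  132.7]
n 25034 x [-0.0305  0.1052]
 x -0.03 ymid -0.0013661286090978497 w 0.017390097940117203 top z -0.023620747173147105 394
 x -0.015 ymid -0.0009465736257691249 w 0.026586250876824067 top z -0.028598319155632622 675
 x 0.0 ymid -0.0010831109111623539 w 0.025247354321158374 top z -0.028700946535474225 1052
 x 0.015 ymid -0.0011412148181158075 w 0.03853004572335385 top z -0.033946873753007506 2087
 x 0.03 ymid -0.0012039825283638927 w 0.026886889089788202 top z -0.02873025622026968 1336
 x 0.045 ymid -0.0010949422185324168 w 0.027812069251894528 top z -0.028678944497483636 1492
 x 0.06 ymid -0.0010912421537992122 w 0.02761925566893403 top z -0.028736982859647205 1667
 x 0.075 ymid -0.0008608220422044576 w 0.027155620892856964 top z -0.02875192782228507 1875
 x 0.09 ymid -0.0010632364097639645 w 0.027879426019931167 top z -0.028701053972884083 2090
 x 0.105 ymid -0.0010408759143747271 w 0.02751787444498678 top z -0.028764974132649293 1205
```

```bash
python3 -m crank '[{"jaw":15,"x":-21,"y":-53,"z":5,"ax":0,"ay":0,"az":0},{"jaw":15,"x":-21,"y":-54,"z":5,"ax":0,"ay":0,"az":0},{"jaw":15,"x":-21,"y":-54,"z":5,"ax":0,"ay":0,"az":0},{"jaw":15,"x":-21,"y":-54,"z":10,"ax":0,"ay":0,"az":0},{"jaw":15,"x":-21,"y":-54,"z":15,"ax":0,"ay":0,"az":0},{"jaw":15,"x":-21,"y":-54,"z":20,"ax":0,"ay":0,"az":0},{"jaw":15,"x":-21,"y":-54,"z":30,"ax":0,"ay":0,"az":0},{"jaw":15,"x":-21,"y":-53,"z":38,"ax":0,"ay":0,"az":0},{"jaw":15,"x":0,"y":0,"z":0,"ax":0,"ay":0,"az":0},{"jaw":15,"x":0,"y":0,"z":0,"ax":0,"ay":0,"az":0}]'; python3 - <<'E'
from plan import *
from sp2 import inhand
P,R,o=pose();print(P);go(tipfor(.05),RT);inhand()
E
```

```text
t: 19.65
eef_pos: [0.7119, -0.2082, 0.2513]
tool_rot: [0.234, 0.026, 0.972, -0.014]
contact_force: [-0.7, 1.0, -1.4]
gripper_width: 0.291
[ 0.6946 -0.2067  0.2852]
shift [-3.7 -7.8 65.9] | 66
turn [-0.5 -2.9  0.9] shift after turn [-0.5 -8.4 65.9]
n 25009 x [-0.0323  0.1033]
 x -0.03 ymid -0.002985955812285852 w 0.017306408770631228 top z -0.02355597097019694 516
 x -0.015 ymid -0.002625550075571163 w 0.026302140076388734 top z -0.028364927455101312 891
 x 0.0 ymid -0.002609562155537798 w 0.02522336576394605 top z -0.02850904041654058 1065
 x 0.015 ymid -0.002662746879925423 w 0.03854495503008977 top z -0.03344957346937403 2084
 x 0.03 ymid -0.0028173904829553722 w 0.026925277611526403 top z -0.028413939550619497 1364
 x 0.045 ymid -0.0025093229522488983 w 0.027657811514329486 top z -0.028429790777555274 1516
 x 0.06 ymid -0.002422283346748315 w 0.027412413571290838 top z -0.028483171127718237 1676
 x 0.075 ymid -0.0024689233997372923 w 0.02652576794228089 top z -0.028531510705175768 1866
 x 0.09 ymid -0.002236618121355413 w 0.027666226036469333 top z -0.028643981440440936 2113
 x 0.105 ymid -0.0021141389659006405 w 0.026083786735927997 top z -0.028388123964187773 678
```

```bash
cat > sw.py <<'E'
from plan import *
from scipy.optimize import least_squares
def spw(n=2):
    out=[]
    for _ in range(n):
        img,d,c=cap('wrist');W=cloud(d,c);p,R,o=pose();L=(W-p)@R
        m=(d>0)&(img.max(2)>70)&(img.max(2).astype(int)-img.min(2)<35)&(abs(L[...,1])<.02)&(L[...,0]<.13)&(L[...,0]>-.06)&(L[...,2]>-.04)&(L[...,2]<-.008)
        m=cv2.morphologyEx(m.astype(np.uint8),cv2.MORPH_OPEN,np.ones((5,5)))>0
        q=W[m];x=L[m][:,0];th=q[(x>.025)&(x<.095)]
        def f(v):
            a=R@np.array([-1,v[2],v[3]]);a/=np.linalg.norm(a);P=p+R@np.array([.05,v[0],v[1]]);w=th-P;return np.linalg.norm(w-np.outer(w@a,a),axis=1)-.014
        r=least_squares(f,[0,-.018,0,0],loss='soft_l1',f_scale=.0007);v=r.x
        a=R@np.array([-1,v[2],v[3]]);a/=np.linalg.norm(a);P=p+R@np.array([.05,v[0],v[1]])
        s=(q-P)@a;s0,s1=np.percentile(s,.1),np.percentile(s,99.9)
        out.append(np.r_[a,P+a*s0,s1-s0]);
    o=np.mean(out,0);a=o[:3]/np.linalg.norm(o[:3]);B=o[3:6]
    w=B-MOUTH
    print('butt in mouth frame mm',(np.array([w@EX,w@EY,w@EZ])*1000).round(1),'visible len',o[6],'axis err deg (y,z)',np.degrees([a@EY,a@EZ]).round(2))
    # axis offset at mouth-plane projection
    P0=B-a*(w@EX);e=P0-MOUTH;print(' axis point at mouth plane y,z mm',round(1000*e@EY,1),round(1000*e@EZ,1))
    P,R,ob=pose();print(' tool in chuck frame: turn to RT',np.degrees(Ro.from_matrix(R.T@RT).as_rotvec()).round(1),'F',ob['contact_force'].round(1),'t',ob['t'])
    print(' tool axes of EX,EY,EZ',(R.T@np.stack([EX,EY,EZ],1)).round(3).tolist())
if __name__=='__main__': spw()
E
python3 sw.py
```

```text
butt in mouth frame mm [56.8  8.6 67.9] visible len 0.13757225573680287 axis err deg (y,z) [ 0.9  -2.74]
 axis point at mouth plane y,z mm 7.7 70.6
 tool in chuck frame: turn to RT [-0.3 -2.7  1.1] F [ 0.1 -0.  -1.7] t 19.8
 tool axes of EX,EY,EZ [[-0.999, -0.019, 0.048], [-0.019, 1.0, -0.006], [-0.048, -0.006, -0.999]]
```

```bash
python3 -m crank '[{"jaw":15,"x":0,"y":-8,"z":20,"ax":-0.3,"ay":-2.7,"az":1.0},{"jaw":15,"x":0,"y":0,"z":40,"ax":0,"ay":0,"az":0},{"jaw":15,"x":0,"y":0,"z":0,"ax":0,"ay":0,"az":0},{"jaw":15,"x":0,"y":0,"z":0,"ax":0,"ay":0,"az":0}]'; python3 sw.py
```

```text
t: 20.3
eef_pos: [0.7408, -0.2159, 0.2013]
tool_rot: [0.259, 0.032, 0.965, -0.01]
contact_force: [-0.5, -1.2, -1.8]
gripper_width: 0.298
butt in mouth frame mm [53.9  1.9  4.4] visible len 0.13766260586539603 axis err deg (y,z) [-0.14  0.06]
 axis point at mouth plane y,z mm 2.0 4.4
 tool in chuck frame: turn to RT [-0.2  0.1 -0. ] F [ 0.4 -0.8 -1.3] t 20.4
 tool axes of EX,EY,EZ [[-1.0, 0.0, -0.001], [0.0, 1.0, -0.003], [0.001, -0.003, -1.0]]
```

```bash
python3 -m crank '[{"jaw":15,"x":0,"y":-2,"z":4.4,"ax":0,"ay":0,"az":0},{"jaw":15,"x":22,"y":0,"z":0,"ax":0,"ay":0,"az":0},{"jaw":15,"x":20,"y":0,"z":0,"ax":0,"ay":0,"az":0},{"jaw":15,"x":0,"y":0,"z":0,"ax":0,"ay":0,"az":0},{"jaw":15,"x":0,"y":0,"z":0,"ax":0,"ay":0,"az":0}]'; python3 sw.py;  python3 - <<'E'
from h import *
img,d,c=cap('wrist');findball(ballat(0),img,d,c);save('w8.png',img)
E
```

```text
t: 21.02
eef_pos: [0.7071, -0.2166, 0.1761]
tool_rot: [0.259, 0.033, 0.965, -0.01]
contact_force: [-0.7, 0.2, -2.0]
gripper_width: 0.295
butt in mouth frame mm [12.2 -0.7 -0.9] visible len 0.13760902115767162 axis err deg (y,z) [-0.18  0.05]
 axis point at mouth plane y,z mm -0.6 -0.9
 tool in chuck frame: turn to RT [-0.2  0.  -0. ] F [-0.4 -0.  -1.3] t 21.125
 tool axes of EX,EY,EZ [[-1.0, 0.0, -0.0], [0.0, 1.0, -0.003], [0.0, -0.003, -1.0]]
```

View pics/w8.png

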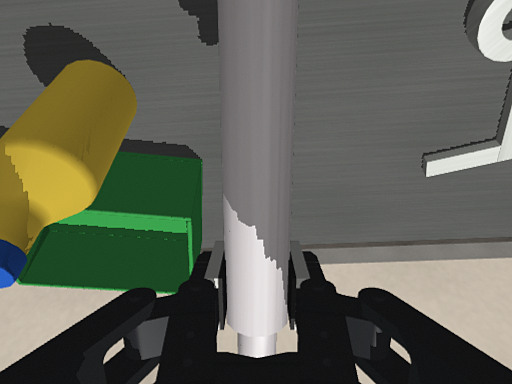

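Last allowed close look: spindle square in the pads, its thick end running out of the frame at (258,0), step at (252,330). The true butt is therefore about 7 mm further in than the "visible" end. Alignment is good, so inserting.

```bash
python3 -m crank '[{"jaw":15,"x":10,"y":0.6,"z":-0.9,"ax":0,"ay":0,"az":0},{"jaw":15,"x":10,"y":0,"z":0,"ax":0,"ay":0,"az":0},{"jaw":15,"x":10,"y":0,"z":0,"ax":0,"ay":0,"az":0}]';python3 -m crank '[{"jaw":15,"x":10,"y":0,"z":0,"ax":0,"ay":0,"az":0},{"jaw":15,"x":10,"y":0,"z":0,"ax":0,"ay":0,"az":0},{"jaw":15,"x":10,"y":0,"z":0,"ax":0,"ay":0,"az":0}]';python3 -m crank '[{"jaw":15,"x":8,"y":0,"z":0,"ax":0,"ay":0,"az":0},{"jaw":15,"x":0,"y":0,"z":0,"ax":0,"ay":0,"az":0}]'; python3 sw.py
```

```text
t: 21.55
eef_pos: [0.6786, -0.214, 0.1601]
tool_rot: [0.258, 0.033, 0.966, -0.01]
contact_force: [-0.1, -1.6, -2.4]
gripper_width: 0.294
t: 21.92
eef_pos: [0.6531, -0.2123, 0.1455]
tool_rot: [0.258, 0.033, 0.966, -0.01]
contact_force: [1.0, 0.4, -1.8]
gripper_width: 0.296
t: 22.18
eef_pos: [0.646, -0.2119, 0.1414]
tool_rot: [0.258, 0.033, 0.966, -0.01]
contact_force: [0.5, -0.0, -2.1]
gripper_width: 0.295
butt in mouth frame mm [-31.4   0.1   1.4] visible len 0.1114160436187978 axis err deg (y,z) [-0.5  -1.92]
 axis point at mouth plane y,z mm -0.2 0.3
 tool in chuck frame: turn to RT [-0.2 -0.1 -0.1] F [-0.2  0.9 -2. ] t 22.275
 tool axes of EX,EY,EZ [[-1.0, 0.001, 0.001], [0.001, 1.0, -0.003], [-0.001, -0.003, -1.0]]
```

```bash
for i in 1; do python3 -m crank '[{"jaw":15,"x":5,"y":0,"z":0,"ax":0,"ay":0,"az":0},{"jaw":15,"x":4,"y":0,"z":0,"ax":0,"ay":0,"az":0}]';done;python3 -m crank '[{"jaw":15,"x":2,"y":0,"z":0,"ax":0,"ay":0,"az":0},{"jaw":15,"x":0,"y":0,"z":0,"ax":0,"ay":0,"az":0}]';python3 -m crank '[{"jaw":15,"x":2,"y":0,"z":0,"ax":0,"ay":0,"az":0},{"jaw":15,"x":0,"y":0,"z":0,"ax":0,"ay":0,"az":0}]'
```

```text
t: 22.52
eef_pos: [0.6388, -0.2112, 0.1371]
tool_rot: [0.258, 0.033, 0.966, -0.01]
contact_force: [0.5, -0.3, -0.6]
gripper_width: 0.301
t: 22.78
eef_pos: [0.637, -0.2112, 0.1362]
tool_rot: [0.258, 0.033, 0.966, -0.01]
contact_force: [-0.6, -0.3, -3.0]
gripper_width: 0.298
t: 23.02
eef_pos: [0.6354, -0.211, 0.1352]
tool_rot: [0.258, 0.033, 0.966, -0.01]
contact_force: [0.4, -0.1, -1.9]
gripper_width: 0.294
```

```bash
python3 -m crank '[{"jaw":15,"x":1.5,"y":0,"z":0,"ax":0,"ay":0,"az":0},{"jaw":15,"x":0,"y":0,"z":0,"ax":0,"ay":0,"az":0}]';python3 -m crank '[{"jaw":15,"x":1.5,"y":0,"z":0,"ax":0,"ay":0,"az":0},{"jaw":15,"x":0,"y":0,"z":0,"ax":0,"ay":0,"az":0}]';python3 -m crank '[{"jaw":15,"x":1.5,"y":0,"z":0,"ax":0,"ay":0,"az":0},{"jaw":15,"x":0,"y":0,"z":0,"ax":0,"ay":0,"az":0}]'
```

```text
t: 23.28
eef_pos: [0.6341, -0.211, 0.1345]
tool_rot: [0.258, 0.033, 0.966, -0.01]
contact_force: [-0.7, 0.2, -1.8]
gripper_width: 0.292
t: 23.52
eef_pos: [0.6338, -0.2109, 0.1346]
tool_rot: [0.259, 0.033, 0.965, -0.01]
contact_force: [3.6, 0.1, 0.3]
gripper_width: 0.295
t: 23.78
eef_pos: [0.6338, -0.211, 0.1349]
tool_rot: [0.26, 0.033, 0.965, -0.01]
contact_force: [6.0, -0.2, 1.3]
gripper_width: 0.297
```

```bash
python3 -m crank '[{"jaw":60,"x":-1,"y":0,"z":0,"ax":0,"ay":0,"az":0},{"jaw":60,"x":0,"y":0,"z":0,"ax":0,"ay":0,"az":0},{"jaw":60,"x":0,"y":0,"z":0,"ax":0,"ay":0,"az":0}]' 60;python3 -m crank '[{"jaw":60,"x":0,"y":0,"z":-20,"ax":0,"ay":0,"az":0},{"jaw":60,"x":0,"y":0,"z":-40,"ax":0,"ay":0,"az":0},{"jaw":60,"x":0,"y":0,"z":-50,"ax":0,"ay":0,"az":0},{"jaw":60,"x":0,"y":0,"z":-20,"ax":0,"ay":0,"az":0},{"jaw":60,"x":0,"y":0,"z":0,"ax":0,"ay":0,"az":0}]'
cat > chk.py <<'E'
from h import *
for n in('wrist','scene','top'):
    img,d,c=cap(n);W=cloud(d,c);w=W-MOUTH;X,Y,Z=w@EX,w@EY,w@EZ
    m=(d>0)&(abs(Y)<.03)&(abs(Z)<.03)&(X>.008)&(X<.12)&(img.max(2)>60)
    q=np.stack([X,Y,Z],-1)[m]*1000
    print(n,len(q),'end of spigot x' ,np.percentile(q[:,0],99.5) if len(q) else '')
    for x in range(10,90,10):
        k=q[abs(q[:,0]-x)<3]
        if len(k)>8: print('  x',x,len(k),'ymid %.1f w %.1f topz %.1f'%((k[:,1].min()+k[:,1].max())/2,np.ptp(k[:,1]),np.percentile(k[:,2],97)))
    findball(ballat(0),img,d,c)
print(pose()[0],pose()[2]['contact_force'])
E
python3 chk.py
```

```text
t: 24.15
eef_pos: [0.6319, -0.2109, 0.1331]
tool_rot: [0.257, 0.033, 0.966, -0.01]
contact_force: [0.5, -0.8, 0.5]
gripper_width: 0.6
t: 24.78
eef_pos: [0.568, -0.2061, 0.2476]
tool_rot: [0.259, 0.033, 0.965, -0.009]
contact_force: [1.3, -0.0, 0.3]
gripper_width: 0.602
wrist 2154 end of spigot x 79.04943171443831
  x 10 205 ymid 1.4 w 26.9 topz 6.7
  x 20 235 ymid 0.9 w 26.4 topz 5.6
  x 30 222 ymid 0.9 w 26.9 topz 4.5
  x 40 210 ymid 1.4 w 26.3 topz 2.9
  x 50 165 ymid 1.4 w 26.7 topz 1.8
  x 60 124 ymid 1.4 w 16.7 topz -4.6
  x 70 120 ymid 1.4 w 16.9 topz -5.7
  x 80 50 ymid 1.5 w 17.1 topz -6.7
ball [ 0.5053 -0.1411  0.2017] 2332 s -0.006868940293226489 r 0.09504177513458076 ax -0.00011270391930218865 rel tool [0.0803 0.0603 0.0433]
scene 140 end of spigot x 85.005642883197
  x 20 9 ymid -2.2 w 17.6 topz 8.0
  x 40 15 ymid 0.9 w 25.1 topz 6.6
  x 50 24 ymid 2.7 w 26.8 topz 4.3
  x 70 10 ymid -0.6 w 11.5 topz -3.8
  x 80 19 ymid 2.0 w 12.3 topz -5.4
top 107 end of spigot x 81.16044222469839
  x 20 11 ymid 5.5 w 25.3 topz 5.2
  x 30 9 ymid 3.7 w 25.0 topz 9.0
  x 40 9 ymid 4.8 w 25.6 topz 8.6
  x 50 10 ymid 4.4 w 21.4 topz 9.7
[ 0.5488 -0.2043  0.2781] [-0.7022  0.8478  0.102 ]
```

Home: spigot end 80 mm out of the mouth, step at 50, sleeve still at 0. Now to the ball from above, keeping the tilted tool.

```bash
python3 -m crank '[{"jaw":60,"x":27,"y":21,"z":-5,"ax":0,"ay":0,"az":0},{"jaw":60,"x":27,"y":21,"z":0,"ax":0,"ay":0,"az":0},{"jaw":60,"x":26,"y":21,"z":0,"ax":0,"ay":0,"az":0},{"jaw":60,"x":0,"y":0,"z":0,"ax":0,"ay":0,"az":0}]'; python3 - <<'E'
from h import *
img,d,c=cap('wrist');findball(ballat(0),img,d,c)
p,R,o=pose();print('by geometry',R.T@(ballat(0)-p),'turn',np.degrees(Ro.from_matrix(R.T@toolR(-EZ,EY)).as_rotvec()))
E
```

```text
t: 25.42
eef_pos: [0.4979, -0.1369, 0.2078]
tool_rot: [0.255, 0.032, 0.966, -0.009]
contact_force: [1.8, 0.6, -0.6]
gripper_width: 0.601
ball [ 0.5054 -0.1411  0.2017] 1561 s -0.007549343720039792 r 0.09497074445605748 ax -6.0467999358403135e-05 rel tool [-0.0014 -0.0026  0.0475]
by geometry [-0.0014 -0.0032  0.047 ] turn [-0.1468 -0.2313  0.0101]
```

Centred over the ball (3 mm to +y as wanted). Descend 61 mm and push.

```bash
python3 -m crank '[{"jaw":60,"x":-1,"y":0,"z":25,"ax":0,"ay":0,"az":0},{"jaw":60,"x":0,"y":0,"z":20,"ax":0,"ay":0,"az":0}]';python3 -m crank '[{"jaw":60,"x":0,"y":0,"z":15,"ax":0,"ay":0,"az":0},{"jaw":60,"x":0,"y":-7,"z":0,"ax":0,"ay":0,"az":0},{"jaw":60,"x":0,"y":-7,"z":0,"ax":0,"ay":0,"az":0}]';python3 -m crank '[{"jaw":60,"x":0,"y":-11,"z":-8,"ax":0,"ay":0,"az":0},{"jaw":60,"x":0,"y":-13,"z":-7,"ax":0,"ay":0,"az":0},{"jaw":60,"x":0,"y":-13,"z":-5,"ax":0,"ay":0,"az":0},{"jaw":60,"x":0,"y":-14,"z":-2,"ax":0,"ay":0,"az":0}]'; python3 - <<'E'
from h import *
img,d,c=cap('wrist');findball(ballat(.55),img,d,c)
E
```

```text
t: 25.72
eef_pos: [0.5254, -0.1414, 0.1721]
tool_rot: [0.259, 0.033, 0.965, -0.011]
contact_force: [-0.2, 0.8, -0.2]
gripper_width: 0.597
t: 26.1
eef_pos: [0.5312, -0.1548, 0.1586]
tool_rot: [0.257, 0.032, 0.966, -0.01]
contact_force: [-3.0, 15.8, 10.2]
gripper_width: 0.597
t: 26.6
eef_pos: [0.517, -0.2033, 0.1785]
tool_rot: [0.258, 0.031, 0.966, -0.008]
contact_force: [-2.0, 6.2, 4.7]
gripper_width: 0.6
ball [ 0.4909 -0.1884  0.2215] 4530 s 0.5580522040728079 r 0.09593051782244581 ax 5.683621327289001e-05 rel tool [ 0.0021  0.0156 -0.0124]
```

```bash
python3 -m crank '[{"jaw":60,"x":0,"y":-9,"z":-1,"ax":0,"ay":0,"az":0},{"jaw":60,"x":0,"y":-9,"z":0,"ax":0,"ay":0,"az":0},{"jaw":60,"x":0,"y":-9,"z":1,"ax":0,"ay":0,"az":0}]';python3 -m crank '[{"jaw":60,"x":0,"y":-4,"z":0.5,"ax":0,"ay":0,"az":0}]';python3 -m crank '[{"jaw":60,"x":0,"y":-3,"z":0.5,"ax":0,"ay":0,"az":0},{"jaw":60,"x":0,"y":0,"z":0,"ax":0,"ay":0,"az":0}]'; python3 - <<'E'
from h import *
img,d,c=cap('wrist');findball(ballat(.9),img,d,c)
E
```

```text
t: 27.02
eef_pos: [0.5149, -0.2312, 0.1782]
tool_rot: [0.258, 0.032, 0.966, -0.009]
contact_force: [-1.2, 5.6, 3.8]
gripper_width: 0.603
t: 27.15
eef_pos: [0.5149, -0.2346, 0.1776]
tool_rot: [0.257, 0.032, 0.966, -0.009]
contact_force: [-1.6, 9.1, 5.6]
gripper_width: 0.604
t: 27.4
eef_pos: [0.515, -0.2364, 0.1771]
tool_rot: [0.257, 0.031, 0.966, -0.008]
contact_force: [-2.3, 9.3, 6.5]
gripper_width: 0.605
ball [ 0.4897 -0.2214  0.2199] 4498 s 0.9060760033761891 r 0.09511873846939894 ax 7.736863749811806e-05 rel tool [ 0.0015  0.0134 -0.0121]
```

```bash
python3 -m crank '[{"jaw":60,"x":0,"y":-4,"z":1,"ax":0,"ay":0,"az":0},{"jaw":60,"x":0,"y":0,"z":0,"ax":0,"ay":0,"az":0}]';python3 -m crank '[{"jaw":60,"x":0,"y":-3,"z":1,"ax":0,"ay":0,"az":0},{"jaw":60,"x":0,"y":0,"z":0,"ax":0,"ay":0,"az":0}]'; python3 - <<'E'
from h import *
img,d,c=cap('wrist');findball(ballat(.96),img,d,c)
E
```

```text
t: 27.7
eef_pos: [0.5153, -0.2388, 0.1761]
tool_rot: [0.257, 0.031, 0.966, -0.007]
contact_force: [-3.0, 11.6, 7.5]
gripper_width: 0.599
t: 27.95
eef_pos: [0.5157, -0.2405, 0.1751]
tool_rot: [0.257, 0.03, 0.966, -0.006]
contact_force: [-2.9, 16.0, 9.8]
gripper_width: 0.598
ball [ 0.4899 -0.2256  0.2188] 4510 s 0.9520673298996944 r 0.0949365207825013 ax 5.3873033041274e-06 rel tool [ 0.0014  0.0134 -0.0132]
```

```bash
python3 -m crank '[{"jaw":60,"x":0,"y":-4,"z":1,"ax":0,"ay":0,"az":0},{"jaw":60,"x":0,"y":0,"z":0,"ax":0,"ay":0,"az":0}]'; python3 - <<'E'
from h import *
img,d,c=cap('wrist');findball(ballat(.98),img,d,c)
E
```

```text
t: 28.25
eef_pos: [0.5161, -0.2429, 0.174]
tool_rot: [0.257, 0.029, 0.966, -0.004]
contact_force: [-3.9, 18.8, 11.8]
gripper_width: 0.597
ball [ 0.4901 -0.2281  0.2181] 4532 s 0.9789728239389449 r 0.09482335222735642 ax -2.642587084612097e-05 rel tool [ 0.0014  0.0136 -0.0135]
```

s = 0.98. Back off slowly, lift clear and check.

```bash
python3 -m crank '[{"jaw":60,"x":0,"y":6,"z":0,"ax":0,"ay":0,"az":0},{"jaw":60,"x":0,"y":6,"z":0,"ax":0,"ay":0,"az":0},{"jaw":60,"x":0,"y":8,"z":0,"ax":0,"ay":0,"az":0},{"jaw":60,"x":0,"y":0,"z":0,"ax":0,"ay":0,"az":0}]';python3 -m crank '[{"jaw":60,"x":0,"y":0,"z":-30,"ax":0,"ay":0,"az":0},{"jaw":60,"x":0,"y":0,"z":-40,"ax":0,"ay":0,"az":0},{"jaw":60,"x":-20,"y":0,"z":-40,"ax":0,"ay":0,"az":0},{"jaw":60,"x":-30,"y":0,"z":-20,"ax":0,"ay":0,"az":0},{"jaw":60,"x":0,"y":0,"z":0,"ax":0,"ay":0,"az":0},{"jaw":60,"x":0,"y":0,"z":0,"ax":0,"ay":0,"az":0}]'; sed -i 's/ballat(0)/ballat(.9)/' chk.py; python3 chk.py
```

```text
t: 28.8
eef_pos: [0.5165, -0.2302, 0.1748]
tool_rot: [0.258, 0.033, 0.966, -0.01]
contact_force: [-0.1, -0.2, 1.0]
gripper_width: 0.601
t: 29.55
eef_pos: [0.4948, -0.2283, 0.3103]
tool_rot: [0.257, 0.033, 0.966, -0.009]
contact_force: [0.0, -0.1, 0.1]
gripper_width: 0.6
wrist 1263 end of spigot x 78.66868168299288
  x 10 116 ymid -0.1 w 25.7 topz 13.7
  x 20 131 ymid 0.2 w 26.1 topz 13.8
  x 30 132 ymid 0.5 w 26.5 topz 13.0
  x 40 129 ymid -0.5 w 26.3 topz 13.3
  x 50 75 ymid -0.3 w 26.4 topz 13.3
  x 60 74 ymid -0.1 w 15.8 topz 7.7
  x 70 73 ymid 0.2 w 16.0 topz 7.4
  x 80 24 ymid -0.1 w 17.0 topz 6.5
ball [ 0.4898 -0.2213  0.2193] 1020 s 0.9064061406505594 r 0.09454759495269778 ax -8.500163866891064e-05 rel tool [0.0494 0.0065 0.114 ]
scene 134 end of spigot x 85.3651214409359
  x 30 10 ymid -0.1 w 23.0 topz 14.6
  x 50 19 ymid 2.8 w 25.1 topz 13.3
  x 80 24 ymid 0.8 w 15.9 topz 7.3
top 103 end of spigot x 80.86389183011462
  x 10 10 ymid 4.3 w 25.2 topz 14.1
  x 20 9 ymid 3.9 w 20.5 topz 16.9
  x 40 9 ymid 4.7 w 24.9 topz 20.5
  x 50 14 ymid 2.4 w 25.3 topz 17.9
[ 0.4757 -0.2265  0.3427] [ 0.04   -0.672  -0.3556]
```

```bash
python3 -c "
from station import ticket,readout;o=readout.get_obs();print(o['t'],o['contact_force']);print(ticket.hand_in())"
```

```text
29.7 [ 0.04003285 -0.67202295 -0.35558396]
the job is handed in; nothing more can be done
None
```

The spindle is home in the grey chuck and clamped, and I handed the job in at t = 29.7 s. `hand_in` gave no verdict, so success rests on my own checks below.

**What I did:** I swung the bar open to s ≈ 0.00, against its stop. I then inserted the spindle thick end first until it pressed on the chuck's stop with about 6 N. Finally I swung the bar to s = 0.98 with about 22 N on the tool and let go.

**Last checks:**
- **Sleeve:** it sprang back to s = 0.906, as the text says it should when clamped.
- **Spindle depth:** the step is 50 mm and the spigot end about 79–80 mm out of the mouth, so it is fully home.
- **Alignment:** it is centred on the axis within about 0.5 mm and aligned within about 1° in the wrist view.
- **Robot:** the gripper is clear of everything, with about 0 N on the tool.

**What disagreed or failed:**
- **Reported TCP:** it lay about 38 mm beyond the real fingertips along the tool's z. Because of this the first two tries at the bar missed the ball and moved nothing. I measured the offset in two camera views and corrected for it.
- **Coarse cameras:** in the last check the scene and top cameras differed from the wrist view by up to 5 mm. One end reading was 85 mm, and the top view put the spindle about 4 mm to the side and up to 7 mm high. I relied on the wrist view.
- **Not checked:** I did not measure the jaw forces, and I did not re-measure the bystanders. I felt no unexpected contact during the moves.

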